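Clear the tipped coupling from the carousel and restart with the release bar

TASK

One coupling has tipped over on the turned-parts carousel: lift it off and lay it down, without dropping it, in the middle of the empty tray, lengthwise, and leave the three standing couplings upright on the carousel and the things around as they are. Then restart the feed: press the long release bar under the guard grille at its middle, fully down so that both ends go down evenly, hold it down for about half a second and let it come back up. Do not press the bar while the tipped coupling is still on the carousel, and do not push against the guard.

Things in the scene. Friction and masses are not known exactly. Their poses are not given: they have to be found in the camera images.
- tipped: the tipped-over aluminium coupling: two hexagonal ends (36 mm across flats, each 22 mm long) joined by a round waist 26 mm in diameter and 56 mm long, 100 mm long overall, about 0.2 kg. Lies on a flat; origin below its middle, at its underside; x along its length, z up as it lies (its axis is 18 mm above its underside)
- tipped_mid (a point): the middle of the tipped coupling, on its axis
- up1: standing aluminium coupling: two hexagonal ends (36 mm across flats, each 22 mm long) joined by a round waist 26 mm in diameter and 56 mm long, 100 mm long overall, about 0.2 kg, upright on the carousel; origin at the centre of its underside, z up along it
- up2: standing aluminium coupling: two hexagonal ends (36 mm across flats, each 22 mm long) joined by a round waist 26 mm in diameter and 56 mm long, 100 mm long overall, about 0.2 kg, upright on the carousel; origin at the centre of its underside, z up along it
- up3: standing aluminium coupling: two hexagonal ends (36 mm across flats, each 22 mm long) joined by a round waist 26 mm in diameter and 56 mm long, 100 mm long overall, about 0.2 kg, upright on the carousel; origin at the centre of its underside, z up along it
- carousel_mid (a point): centre of the top face of the carousel's round steel disc (260 mm diameter, 14 mm thick, top 60 mm above the table). The disc spins freely about the vertical, with hardly any friction
- tray_empty: empty fixed steel tray, open on top, 145 x 105 mm outside (x by y), 18 mm high, walls and floor 4 mm thick; origin at the centre of its underside (3 mm above the table); x along its length. Lies next to tray_used on a black mat, in either order
- tray_used: identical fixed tray, which already holds a coupling
- racked: the aluminium coupling: two hexagonal ends (36 mm across flats, each 22 mm long) joined by a round waist 26 mm in diameter and 56 mm long, 100 mm long overall, about 0.2 kg that already lies in tray_used; to be left alone. Origin below its middle, x along its length
- console: fixed grey console, 220 mm wide (y), reaching from 30 mm before its origin to 133 mm behind it (x), up to 136 mm high, origin on the table under the middle of the bar's face; x points to the back of the console. Its top panel slopes: it faces up and towards the console's front (-x), its normal 35 degrees from vertical
- bar_mid (a point): middle of the exposed face of the release bar, a flat steel bar 200 mm long (console y), 30 mm wide and 12 mm thick held 20 mm off the sloping panel, its face parallel to the panel and about 101 mm above the table. Site axes: y along the bar, z out of the face (35 degrees from vertical, leaning to the console's front, when level and up): press along -z
- bar_left (a point): end of the bar's face at +y, 100 mm from the middle
- bar_right (a point): end of the bar's face at -y, 100 mm from the middle
- release (a joint): hinge of the release bar, along its length 50 mm up the slope from its middle: 0 is up, 0.28 fully down (14 mm of travel). A spring returns it: about 3 N starts it, about 9 N holds it fully down
- rock (a joint): rocking of the bar about its middle, rad: 0 is level, positive when the +y end is higher. A spring of 8 N m/rad levels it; pressing off the middle rocks it, stop at 0.12 either way
- guard: open guard grille of aluminium rods (5 mm thick, 30 mm apart), fixed to the console, 126 mm wide over the middle of the bar. It rises from the panel behind the bar and leans over the bar towards the console's front at 35 degrees from vertical, parallel to the bar's press direction and 85 mm from the line through the bar's middle, so a tool can only reach the bar's middle leaning back beneath it. Origin as the console's
- guard_lip (a point): middle of the guard's upper edge, about 290 mm above the table
- tin: loose can, 60 mm diameter, 90 mm tall; origin at the centre of its underside
- jar: loose jar, 44 mm diameter, 55 mm tall; origin at the centre of its underside
- slug: loose aluminium bar end standing, 40 mm diameter, 60 mm tall; origin at the centre of its underside
- gauge: loose steel gauge block, 50 mm cube; origin at the centre of its underside
Things that resemble listed ones, but are neither listed nor needed, are in the scene too. Leave any purple or yellow look-alike of the up2 alone.

How it is judged:
On the way, in this order (a step that is already met when the one before it is completed fails the run):
1. the tipped coupling lies flat and at rest in the empty tray, let go (x of tipped_mid in the frame of tray_empty between -0.03 and 0.03 m and y of tipped_mid in the frame of tray_empty between -0.035 and 0.035 m and z of tipped_mid in the frame of tray_empty between 0.012 and 0.032 m and angle between tipped's own x axis and vertical between 1.4 and 1.74 rad and linear speed of tipped below 0.03 m/s and contact force between the fingers and tipped below 0.1 N), for 0.3 s.
2. the release bar is held down with both ends level (value of joint release above 0.2 rad and value of joint rock between -0.05 and 0.05 rad), for 0.3 s.
At the end, for the whole second after the job is handed in: The tipped coupling lies flat, at rest and let go in the formerly empty tray, its middle within 30 mm (lengthwise) and 35 mm (across) of the tray centre; the other three stand upright (0.15 rad) on the carousel; the release bar, after its level press, is back up (below 0.06 rad) (all of step 1 and value of joint release below 0.06 rad and angle between each of up1, up2, up3's own z axis and vertical below 0.15 rad and horizontal distance between each of up1, up2, up3 and carousel_mid below 0.13 m and height (world z) of each of up1, up2, up3 above 0.05 m); the robot touches nothing.
It fails at once if the bar is rocked: one end more than 10 mm lower than the other (value of joint rock above 0.05 rad or value of joint rock below -0.05 rad).
It fails at once if the bar is pressed while the tipped coupling is still on the carousel (value of joint release above 0.15 rad and horizontal distance between tipped_mid and carousel_mid below 0.13 m).
It fails at once if the tipped coupling is dropped or thrown (faster than 0.7 m/s while not held) (linear speed of tipped above 0.7 m/s and contact force between the fingers and tipped below 0.1 N).
It fails at once if the guard is pushed with more than 10 N (contact force between any of the fingers, the arm and guard above 10 N).
It fails at once if a standing coupling is knocked over or a bystander is moved more than 25 mm (angle between any of up1, up2, up3's own z axis and vertical above 0.5 rad or distance of any of racked, tin, jar, slug, gauge from where it was at the start of the episode above 0.025 m).
It also fails if it takes over 72 s, if anything falls off the work surface, if the arm or the gripper's body presses on something with over 40 N, if the wrist force passes 120 N, or if a joint passes its speed limit or range.

ROBOT

A 6-joint arm with a two-finger parallel gripper is mounted at the origin on the work surface. World frame = base frame: x ahead of the robot, y to its left, z up, the work surface at z = 0. Lengths are in m, angles in rad, forces in N, time in s.
With the tool pointing down it reaches from about 0.4 to 0.825 m from the base axis. Payload 7 kg.
Tool frame: the origin (TCP) lies on the centre line of the jaws, within the pads' length; the fingertips stand arm.tip_reach ahead of it and the grasp point (between the pads) lies 5 mm behind it (arm.tip_reach is the distance from the TCP to the fingertips, in m); z points along the fingers, y is the line along which they close (so a half turn about z gives the same grasp; the last joint's range is limited). The gripper opens to 88 mm and grips with 3 to 60 N. Pads are 19 mm wide; open, the fingers measure 130 mm over their backs; the gripper's body (78 mm by 193 mm) begins 47 mm behind the grasp point.
Start: joints at [1.514, 0.359, 0.012, 0, -1.224, -0.288], TCP at [0.228, 0.635, 0.241] pointing down, gripper open.
Joint ranges: [-3.07, 3.07], [-1.43, 2.12], [-1.02, 1.25], [-3.03, 1.67], [-3.05, -0], [-3.03, 3.03]. Speed limits (rad/s): [2.39, 2.39, 3.01, 3.14, 3.14, 3.14].

INTERFACE

Orientations are given as [roll, pitch, yaw] about the fixed x, y, z axes, in that order (R = Rz(yaw) Ry(pitch) Rx(roll)).
In Python, from station import status, optics, order, arm gives the robot as it stands. The module is installed in compiled form; this text tells all that it offers.
- The arm moves only by the shell command python3 -m jog 'ROWS' [FORCE]. ROWS is JSON, a list of rows, each a list of 3 entries, a list of its own where there are three numbers: the gripper command: -1 is shut, 1 is fully open, values between are in proportion, then the shift along the tool's x, y, z in mm, then the turn about the tool's z in rad. A call has 1 to 20 rows; each row is the pose to reach, as a shift and turn from the pose commanded when the call began, along the tool's axes at that moment; what a row does not reach only later rows make up. A row lasts 1/8 s, in which the tool goes at most 62.5 mm and 10.7 degrees, less where a joint would pass 70% of its speed; a pose out of reach is approached as far as the arm can. A call with a gripper value outside its range is refused whole. The fingers move at their own pace and stop on an object; FORCE is the grip in N (left out, the last holds). Time passes only in rows, so rows that repeat a pose let the fingers close. It gives the time, the measured TCP pose, the force, the opening and the grip force at its end, in the units of the state.
- status.get_state(): the state, without advancing time (a new reading comes with each control period).
- optics.grab_frame(name): name is "side" or "top"; returns a dict with "color" (480x640x3 uint8, red, green, blue), "mtx" (3x3 intrinsics, pixels), "k1" (the pictures are not rectified: a ray, as slopes to the right and down, at radius r is drawn at 1 + k1 r^2 times it, then the intrinsics apply), "cam_to_world" (4x4, takes a point from camera to world coordinates). Camera axes: x right, y down, z forward; pixel columns grow to the right and rows downward; lengths in m; the calibration is good to about 2 mm. A picture is of the moment at which its call begins. There is no depth.
- order.job_done(): hands the job in; it is judged then, once.
The state is a dict: "t": time; "q": joint angles; "qd": joint speeds; "joint_efforts": joint torques, N m; "eef_pos": TCP position; "ee_rot": TCP orientation; "force": force on the tool from outside, world axes, zero at the start; "moment": the same for the moment, N m; "width": finger opening in m; "gripper_force": force on a finger pad.
Only numpy, scipy, OpenCV 4.12 (cv2) and the standard library are available. Lean on these libraries where they do the work, as an engineer would, in place of code of your own. Each camera call takes 0.05 s, during which the arm holds its last target. There are 200 camera calls.

## Working session

There is one attempt and no reset: what is moved stays moved. The work goes in short steps, Python scripts to look and compute and a shell command to move; the robot and the scene stay as the last step left them, time stands still between calls to the robot, and variables do not carry over. Pictures are saved under pics/ and viewed, at most 10 in all, crops included, and the job is handed in when it is done.

```bash
mkdir -p pics
cat > h.py <<'E'
import numpy as np, cv2
from station import status, optics, order, arm
from scipy.spatial.transform import Rotation as R
def grab(n):
    f=optics.grab_frame(n); np.savez(f'{n}.npz',**f); return f
def load(n): return dict(np.load(f'{n}.npz'))
def ray(f,u,v):
    K=f['mtx']; d=np.array([(u-K[0,2])/K[0,0],(v-K[1,2])/K[1,1]]); p=d.copy()
    for _ in range(30): p=d/(1+f['k1']*(p@p))
    T=f['cam_to_world']; return T[:3,3],T[:3,:3]@np.array([p[0],p[1],1])
def onz(f,u,v,z):
    o,d=ray(f,u,v); return o+d*(z-o[2])/d[2]
def proj(f,P):
    T=f['cam_to_world']; c=T[:3,:3].T@(np.array(P)-T[:3,3]); p=c[:2]/c[2]; p=p*(1+f['k1']*(p@p)); K=f['mtx']
    return K[0,0]*p[0]+K[0,2],K[1,1]*p[1]+K[1,2]
def tri(f,a,g,b):
    o,d=ray(f,*a);p,e=ray(g,*b); s=np.linalg.lstsq(np.c_[d,-e],p-o,rcond=None)[0]
    A=o+s[0]*d;B=p+s[1]*e; return (A+B)/2,np.linalg.norm(A-B)
def rot(s): return R.from_euler('xyz',s['ee_rot']).as_matrix()
def save(f,n,box=None,k=1):
    c=f['color']
    if box: c=c[box[1]:box[3],box[0]:box[2]]
    cv2.imwrite('pics/'+n,cv2.resize(c[:,:,::-1],None,fx=k,fy=k,interpolation=cv2.INTER_CUBIC))
E
python3 - <<'E'
from h import *
for n in('side','top'):
    f=grab(n); save(f,n+'1.png'); print(n,f['k1'],f['cam_to_world'].round(3).tolist(),f['mtx'].round(1).tolist())
s=status.get_state();print(s, arm.tip_reach, [a for a in dir(arm) if a[0]!='_'])
E
```

```text
side -0.0808987002268696 [[-0.992, -0.105, 0.072, 0.468], [-0.127, 0.746, -0.654, 0.858], [0.015, -0.658, -0.753, 1.164], [0.0, 0.0, 0.0, 1.0]] [[610.7, 0.0, 310.1], [0.0, 610.7, 256.2], [0.0, 0.0, 1.0]]
top -0.04590373127889067 [[-0.024, -0.999, 0.048, 0.495], [-1.0, 0.024, -0.013, 0.005], [0.012, -0.048, -0.999, 1.354], [0.0, 0.0, 0.0, 1.0]] [[554.4, 0.0, 324.0], [0.0, 554.4, 249.7], [0.0, 0.0, 1.0]]
{'t': 0.1, 'q': array([ 1.51406021e+00,  3.59315129e-01,  1.11691958e-02, -3.01331337e-04,
       -1.22412036e+00, -2.88095818e-01]), 'qd': array([ 0.00253942, -0.00217145,  0.0010773 ,  0.00074366, -0.00041435,
       -0.00054634]), 'joint_efforts': array([-1.04053699e-03, -5.84167492e+01,  2.93753350e+01,  7.01580226e+00,
        1.02075341e-02, -5.02910098e-05]), 'eef_pos': array([0.22806418, 0.63486386, 0.2397259 ]), 'ee_rot': array([ 3.14010278e+00, -1.46080048e-04, -3.44934417e-01]), 'force': array([ 0.32458266, -0.15724459, -0.24875321]), 'moment': array([-0.00275123,  0.04769774,  0.00343104]), 'gripper_force': 0.0, 'width': 0.08760039564264051} 0.014 ['Unreachable', 'tip_reach']
```

View pics/side1.png

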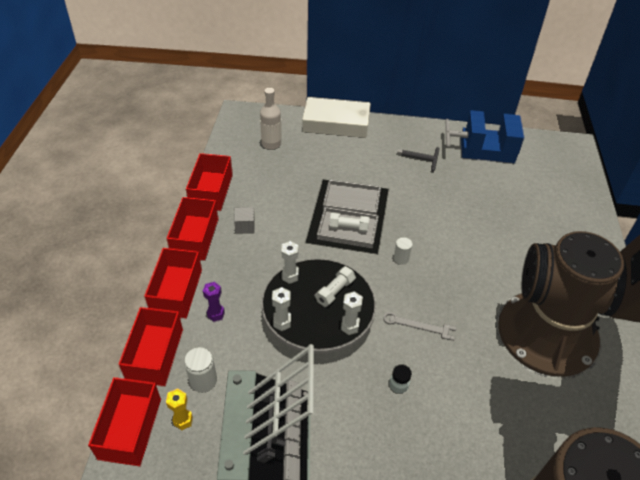

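View pics/top1.png

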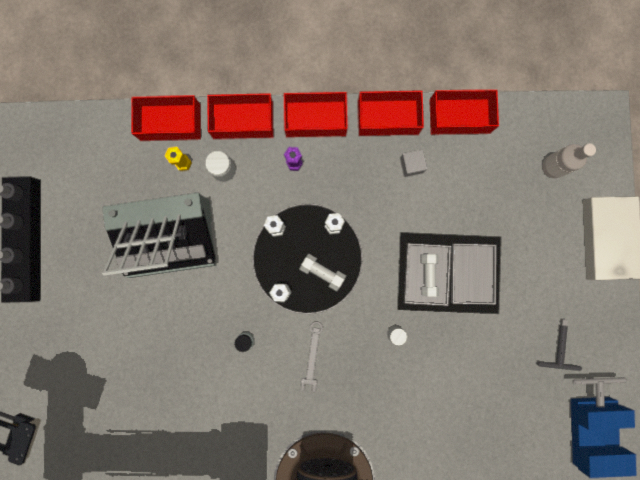

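The tipped coupling lies on the disc at top (322,272) / side (336,287). Things it could be mistaken for:
- The racked coupling at top (430,274).
- The standing couplings at top (274,226), (335,223) and (280,293).
- The purple look-alike at top (293,158) and the yellow one at top (177,158).

The empty tray is the right-hand one, at top (475,273) / side (353,197).

Run:
```python
from h import *
f=load('top'); g=load('side')
def blob(f,box,lo,z):
    x0,y0,x1,y1=box; c=f['color'][y0:y1,x0:x1].astype(int); m=(c.min(2)>lo).astype('uint8')
    n,l,st,ce=cv2.connectedComponentsWithStats(m)
    for i in range(1,n):
        if st[i,4]<60: continue
        pts=np.argwhere(l==i)[:,::-1].astype('float32')+[x0,y0]
        r=cv2.minAreaRect(pts.astype('float32')); P=[onz(f,*b,z)[:2] for b in cv2.boxPoints(r)]
        C=np.mean(P,0); L=[np.linalg.norm(P[1]-P[0]),np.linalg.norm(P[2]-P[1])]; e=P[1]-P[0] if L[0]>L[1] else P[2]-P[1]
        print('px',np.round(r[0]),'xy',C.round(4),'size',np.round(L,3),'yaw',round(np.degrees(np.arctan2(e[1],e[0])),1),st[i,4])
print('carousel top');blob(f,(256,206,360,312),100,0.078)
print('tray');blob(f,(405,240,495,308),150,0.025)
# dark disc
c=f['color'].astype(int); m=((c.max(2)<45)).astype('uint8'); m[:, :240]=0;m[:,380:]=0;m[320:]=0
cn=max(cv2.findContours(m,0,2)[0],key=cv2.contourArea);h=cv2.convexHull(cn);e=cv2.fitEllipse(h);print('disc',e,onz(f,*e[0],.06))
m=((c.max(2)<45)).astype('uint8'); m[:, :385]=0;m[:,520:]=0;m[320:]=0
cn=max(cv2.findContours(m,0,2)[0],key=cv2.contourArea);r=cv2.minAreaRect(cv2.convexHull(cn))
P=np.array([onz(f,*b,0.002)[:2] for b in cv2.boxPoints(r)]);print('mat',P.round(3).tolist(),P.mean(0))
f2=grab('top');print('moved',np.abs(f2['color'].astype(int)-c)[200:320,250:370].mean())
a=cv2.resize(f['color'][195:320,245:500],None,fx=3,fy=3,interpolation=2);cv2.imwrite('pics/crop1.png',a[:,:,::-1])
```

```text
carousel top
px [274. 223.] xy [0.6201 0.1002] size [0.086 0.079] yaw -91.3 724
px [340. 224.] xy [ 0.6131 -0.0521] size [0.086 0.086] yaw 178.4 788
px [322. 272.] xy [ 0.5042 -0.007 ] size [0.041 0.103] yaw -122.0 630
px [339. 292.] xy [ 0.4564 -0.0446] size [0.092 0.085] yaw -91.4 513
px [275. 294.] xy [0.4566 0.1024] size [0.078 0.087] yaw -91.4 760
tray
px [426. 275.] xy [ 0.4926 -0.2575] size [0.129 0.094] yaw -4.6 1382
px [460. 285.] xy [ 0.4654 -0.3386] size [0.034 0.082] yaw 178.0 219
disc ((307.06103515625, 258.3640441894531), (105.53092193603516, 105.81727600097656), 160.3878936767578) [0.53719714 0.02725546 0.06      ]
mat [[0.412, -0.189], [0.596, -0.203], [0.58, -0.449], [0.395, -0.434]] [ 0.49581101 -0.31882261]
moved 2.491226851851852
```

View pics/crop1.png

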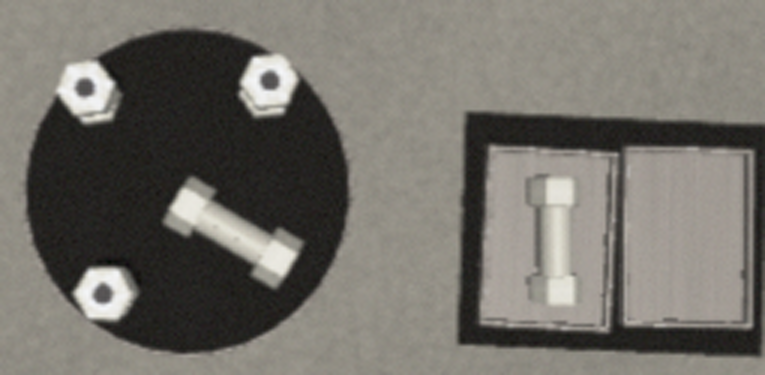

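The crop confirms the choice: the tipped coupling on the disc is at crop (232,232), between three standing ones. The right-hand tray at crop (688,237) is empty. Next I check how much room the gripper body has next to the standing couplings.

Run:
```python
from h import *
f=load('top'); g=load('side')
T=np.array([.5042,-.007]); ax=np.radians(58); a=np.array([np.cos(ax),np.sin(ax)]); b=np.array([-a[1],a[0]])
o=np.array([245,195])
for n,p,q in(('A',(103/3,293/3),(353,299)),('B',(270/3,80/3),(290,246)),('C',(86/3,88/3),(281,294))):
    P=onz(f,*(o+p),.16)[:2]-0; d=P-T; print(n,P.round(3),'axis',(d@a).round(3),'jaw',(d@b).round(3))
for n,q in(('A?',(353,299)),('B?',(281,294)),('C?',(290,246))): print(n,onz(g,*q,.16)[:2].round(3))
print('tray',onz(f,*(o+np.array([687,237.5])/3),.021), [onz(f,*(o+np.array(p)/3),.021)[:2].round(3) for p in((622,147),(752,150),(752,327),(622,325))])
print('tipped side check',proj(g,[*T,.078]),[proj(g,[*(T+k*a),.078]) for k in(-.05,.05)])
c=g['color'][255:315,305:365].astype(int);m=(c.min(2)>100).astype('uint8');n,l,st,ce=cv2.connectedComponentsWithStats(m);print(st[1:].tolist(),(ce[1:]+[305,255]).round(1).tolist())
```

```text
A [0.462 0.087] axis 0.057 jaw 0.086
B [ 0.612 -0.037] axis 0.032 jaw -0.107
C [0.609 0.096] axis 0.143 jaw -0.034
A? [0.461 0.089]
B? [0.61  0.097]
C? [ 0.612 -0.038]
tray [ 0.49051387 -0.3746302   0.021     ] [array([ 0.565, -0.324]), array([ 0.56, -0.43]), array([ 0.417, -0.425]), array([ 0.422, -0.319])]
tipped side check (np.float64(335.1992940034694), np.float64(285.30244267099783)) [(np.float64(348.4249808950088), np.float64(272.3046749432742)), (np.float64(321.46817844958), np.float64(298.78843781206217))]
[[0, 0, 60, 49, 1105], [38, 36, 20, 23, 276]] [[340.4, 272.5], [352.8, 301.0]]
```

```bash
cat >> h.py <<'E'
def goto(x,y,z,yawdeg):
    s=status.get_state(); M=rot(s); d=M.T@(np.array([x,y,z])-s['eef_pos'])*1000
    t=(R.from_matrix(M).inv()*R.from_euler('xyz',[np.pi,0,np.radians(yawdeg)])).as_euler('ZYX')
    print('d',d.round(1),'turn',t[0].round(3),'tilt',t[1:].round(3)); return d
E
python3 - <<'E'
from h import *
goto(.228,.635,.36,-19.8); goto(.4835,-.0401,.36,-122); goto(.4835,-.0401,.24,-122)
f=load('top'); print([onz(f,*p,.29).round(3) for p in((105,274),(168,273))])
E
```

```text
d [-1.000e-01  1.000e-01 -1.202e+02] turn 0.001 tilt [-0.     0.001]
d [ 468.6  549.1 -119.4] turn 1.784 tilt [-0.001 -0.   ]
d [468.6 548.9   0.6] turn 1.784 tilt [-0.001 -0.   ]
[array([0.509, 0.412, 0.29 ]), array([0.508, 0.291, 0.29 ])]
```

```bash
python3 -m jog '[[1,[0,0,-120],0],[1,[0,0,-120],0],[1,[230,270,-120],0.8],[1,[469,549,-120],1.78],[1,[469,549,-120],1.78],[1,[469,549,-120],1.78],[1,[469,549,-120],1.78],[1,[469,549,-120],1.78],[1,[469,549,-120],1.78],[1,[469,549,-120],1.78],[1,[469,549,-120],1.78],[1,[469,549,-120],1.78],[1,[469,549,-120],1.78],[1,[469,549,-120],1.78],[1,[469,549,-60],1.78],[1,[469,549,0],1.78],[1,[469,549,0],1.78]]' 40; python3 -c "
from h import *
print(status.get_state()['q']);goto(.4835,-.0401,.084,-122)"
```

```text
t: 2.28
eef_pos: [0.4811, -0.0408, 0.237]
ee_rot: [3.135, -0.006, -2.126]
force: [-1.0, -0.2, 1.4]
width: 0.0874
gripper_force: 0.0
[ 3.23161932e-01  4.58176876e-02 -3.96802520e-01 -1.05968509e-03
 -1.13688755e+00 -8.77652527e-01]
d [ -2.8  -2.7 153. ] turn 0.004 tilt [-0.006  0.006]
```

```bash
python3 -m jog '[[1,[-3,-3,50],0],[1,[-3,-3,90],0],[1,[-3,-3,90],0]]'
python3 - <<'E'
from h import *
goto(.4835,-.0401,.084,-122)
f=grab('side'); save(f,'s2.png',(230,200,430,350),4)
E
```

```text
t: 2.65
eef_pos: [0.4881, -0.039, 0.1508]
ee_rot: [3.14, -0.002, -2.124]
force: [0.6, -0.1, 1.4]
width: 0.0877
gripper_force: 0.0
d [ 3.2  3.2 66.8] turn 0.005 tilt [-0.002  0.001]
```

View pics/s2.png

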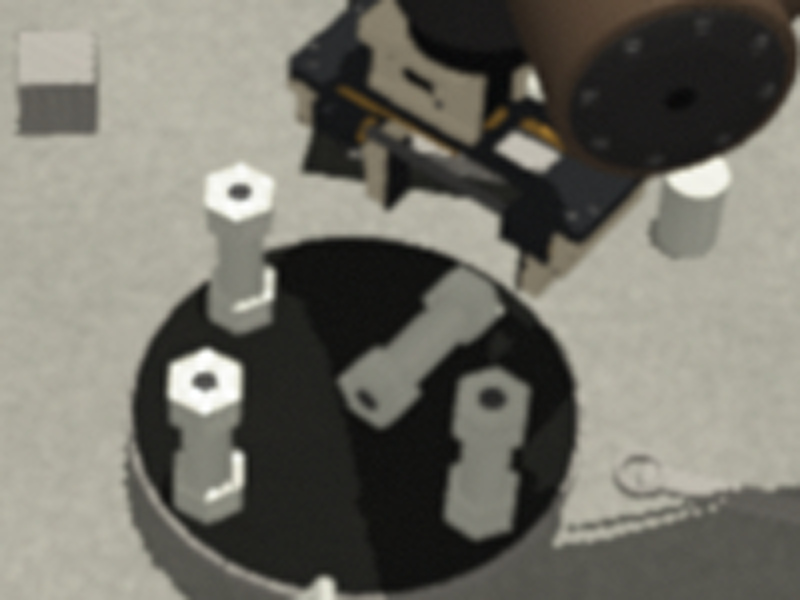

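The side crop shows the gripper at (440,150), ahead of the far end of the tipped coupling at (465,300). The standing couplings are clear of it.

```bash
python3 -m jog '[[1,[3,3,25],0],[1,[3,3,45],0],[1,[3,3,60],0],[1,[3,3,67],0],[1,[3,3,67],0]]'; python3 -c "
from h import *
goto(.4835,-.0401,.084,-122)"; python3 -m jog '[[-0.1,[0,0,0],0],[-0.1,[0,0,0],0],[-0.1,[0,0,0],0],[-1,[0,0,0],0],[-1,[0,0,0],0],[-1,[0,0,0],0],[-1,[0,0,0],0]]' 40
```

```text
t: 3.32
eef_pos: [0.4852, -0.0396, 0.085]
ee_rot: [-3.14, 0.001, -2.124]
force: [-0.5, 0.4, 0.3]
width: 0.0876
gripper_force: 0.0
d [1.3 1.2 1. ] turn 0.005 tilt [ 0.001 -0.002]
t: 4.2
eef_pos: [0.484, -0.04, 0.0835]
ee_rot: [3.142, -0.0, -2.125]
force: [0.7, -0.2, 0.5]
width: 0.0392
gripper_force: 40.0
```

```bash
python3 -m jog '[[-1,[0,0,-5],0],[-1,[0,0,-15],0],[-1,[0,0,-30],0],[-1,[0,0,-60],0],[-1,[0,0,-90],0],[-1,[0,0,-120],0],[-1,[0,0,-150],0],[-1,[0,0,-150],0],[-1,[0,0,-150],0]]'
python3 - <<'E'
from h import *
f=grab('side'); save(f,'s3.png',(230,130,430,330),3)
g=np.array([np.cos(np.radians(-2.3)),np.sin(np.radians(-2.3))]); c=np.array([.4905,-.3746])-.039*g
print(c); goto(*c,.233,-182.3)
E
```

```text
t: 5.32
eef_pos: [0.4834, -0.04, 0.2332]
ee_rot: [3.141, 0.0, -2.125]
force: [-0.3, -0.1, -1.8]
width: 0.0397
gripper_force: 40.0
[ 0.45153142 -0.37303486]
d [ 2.998e+02 -1.483e+02 -2.000e-01] turn 1.057 tilt [-0.001 -0.   ]
```

View pics/s3.png

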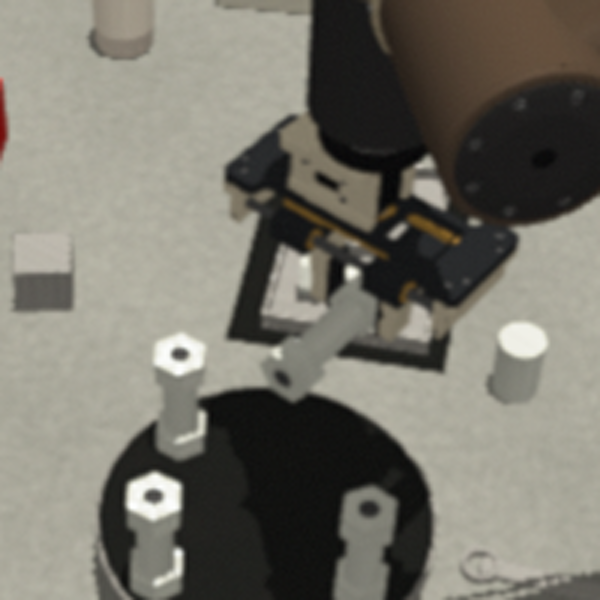

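The coupling is in the grip, running from (280,375) to (355,295), and the standing three are undisturbed. Next is the move over to the tray.

```bash
python3 -m jog '[[-1,[50,-25,0],0.15],[-1,[100,-50,0],0.3],[-1,[150,-75,0],0.45],[-1,[200,-100,0],0.6],[-1,[250,-125,0],0.75],[-1,[300,-148,0],0.9],[-1,[300,-148,0],1.057],[-1,[300,-148,0],1.057],[-1,[300,-148,0],1.057],[-1,[300,-148,60],1.057],[-1,[300,-148,110],1.057],[-1,[300,-148,150],1.057],[-1,[300,-148,150],1.057],[-1,[300,-148,150],1.057]]'
python3 - <<'E'
from h import *
goto(.4515,-.373,.031,-182.3)
f=grab('side'); save(f,'s4.png',(270,130,430,260),4)
E
```

```text
t: 7.12
eef_pos: [0.4533, -0.3731, 0.0853]
ee_rot: [-3.14, 0.002, 3.104]
force: [0.4, -1.0, -0.7]
width: 0.0397
gripper_force: 40.0
d [ 1.9  0.1 54.3] turn 0.003 tilt [ 0.002 -0.001]
```

View pics/s4.png

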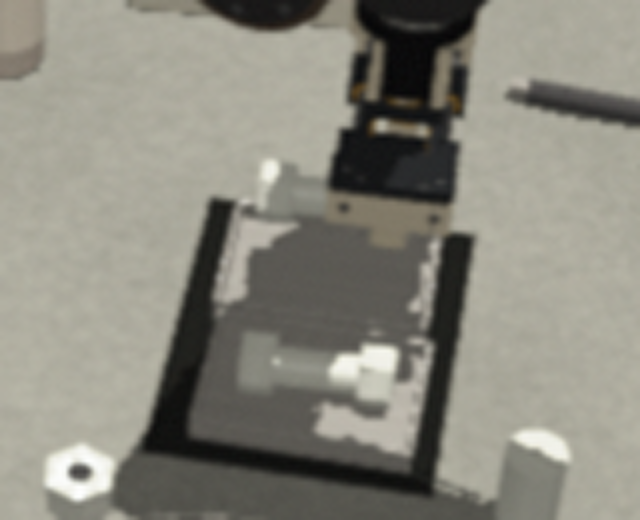

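The coupling is level over the far tray, with its far end at (290,190), and the racked one at (320,365) is untouched. Lowering now.

```bash
python3 -m jog '[[-1,[0,0,20],0],[-1,[0,0,40],0],[-1,[0,0,48],0],[-1,[0,0,51],0],[-1,[0,0,51],0],[-1,[0,0,51],0]]'; python3 -m jog '[[-1,[0,0,2],0],[-1,[0,0,2],0],[-1,[0,0,2],0]]'
```

```text
t: 7.92
eef_pos: [0.4525, -0.3732, 0.0334]
ee_rot: [-3.141, 0.001, 3.102]
force: [0.2, 0.2, -1.9]
width: 0.0395
gripper_force: 40.0
t: 8.3
eef_pos: [0.4522, -0.3731, 0.0307]
ee_rot: [-3.141, 0.0, 3.101]
force: [0.0, 0.4, -1.6]
width: 0.0395
gripper_force: 40.0
```

```bash
python3 -m jog '[[-1,[0,0,0.6],0],[-1,[0,0,1],0],[-1,[0,0,1],0]]'; python3 -m jog '[[0.18,[0,0,0],0],[0.18,[0,0,0],0],[0.18,[0,0,0],0],[0.18,[0,0,0],0]]'
```

```text
t: 8.68
eef_pos: [0.4522, -0.3731, 0.0305]
ee_rot: [-3.141, 0.001, 3.102]
force: [-2.1, 1.9, 7.2]
width: 0.0396
gripper_force: 40.0
t: 9.18
eef_pos: [0.452, -0.373, 0.0294]
ee_rot: [3.142, -0.0, 3.101]
force: [0.4, 0.6, -0.6]
width: 0.0515
gripper_force: 0.0
```

```bash
python3 -m jog '[[0.18,[0,0,-20],0],[0.18,[0,0,-60],0],[0.18,[0,0,-120],0],[-1,[0,0,-180],0],[-1,[0,0,-240],0],[-1,[0,0,-300],0],[-1,[0,0,-320],0],[-1,[0,0,-320],0]]'
python3 - <<'E'
from h import *
f=grab('side'); save(f,'s5.png')
print(status.get_state()['q'])
g=load('top'); print(proj(f,[.4905,-.3746,.025]))
E
```

```text
t: 10.18
eef_pos: [0.4525, -0.3732, 0.3515]
ee_rot: [-3.14, 0.004, 3.101]
force: [0.8, 0.6, -0.6]
width: 0.0073
gripper_force: 0.0
[-3.56408476e-01  1.61246051e-01 -9.71367504e-03 -4.53725732e-04
 -1.39908646e+00 -1.25460321e+00]
(np.float64(352.7233226730096), np.float64(193.31971074573795))
```

View pics/s5.png

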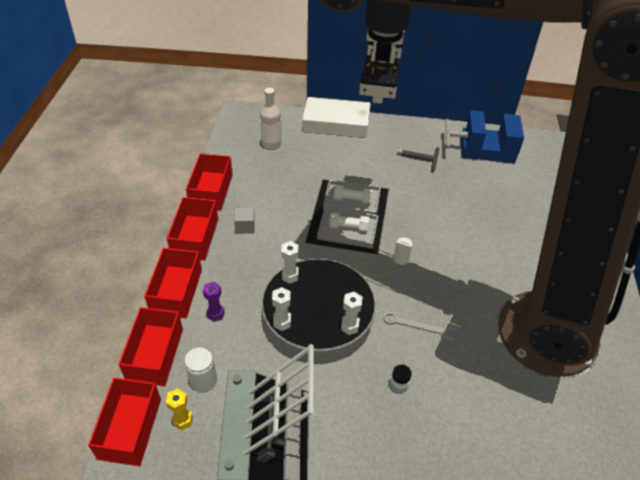

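Step 1's placement looks right: the coupling is in the far tray at (351,190) and the carousel holds only the three standing ones. Next I look at the console from above.

Run:
```python
from h import *
f=load('top'); g=load('side')
a=cv2.resize(f['color'][180:290,90:230],None,fx=4,fy=4,interpolation=2); b=cv2.resize(g['color'][340:480,210:330],(560*120//140,440+0),interpolation=2)
b=cv2.resize(g['color'][340:480,210:320],None,fx=4,fy=4,interpolation=2)[:,:230*2]
cv2.imwrite('pics/con.png',cv2.resize(np.vstack([a])[:,:,::-1],None,fx=1.35,fy=1.35))
```

```text
(no output)
```

View pics/con.png

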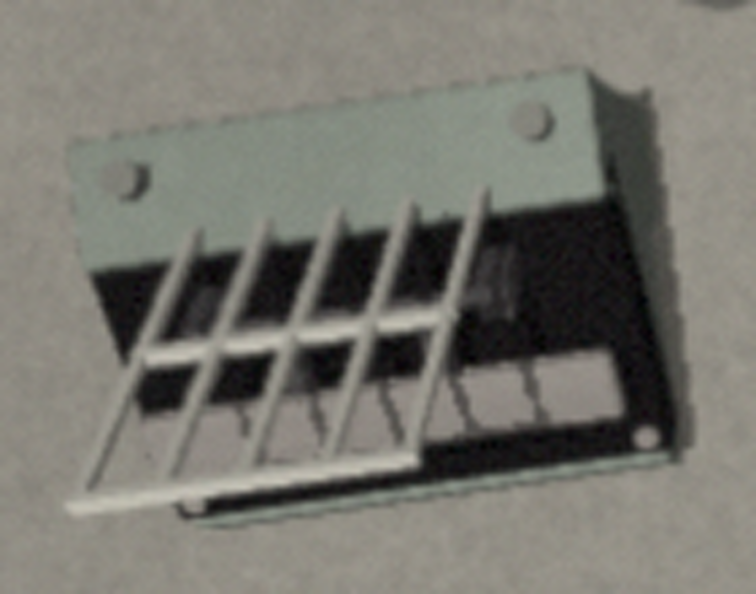

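```bash
cat > fit.py <<'E'
from h import *
from scipy.optimize import least_squares
f=load('top'); g=load('side'); s,c=np.sin(np.radians(35)),np.cos(np.radians(35)); t=np.array([c,0,s])
B=np.array([0,0,.101])
def L(k,y): return B+k*t+[0,y,0]
n=np.array([-s,0,c]); sl=(.290-.101-.085*s)/c
top=[(L(.015,-.1),(612,350)),(L(-.015,-.1),(625,418)),(np.array([.133,.11,.136]),(67,145)),(np.array([.133,-.11,.136]),(588,68)),
 (L(.085,.063)+sl*n,(72,508)),(L(.085,-.063)+sl*n,(420,462))]
def res(p):
    M=R.from_euler('z',p[2]).as_matrix(); r=[]
    for P,u in top: r.append(np.array(proj(f,M@P+[p[0],p[1],0]))-(np.array(u)/5.4+[90,180]))
    return np.concatenate(r)
o=least_squares(res,[.53,.36,.1]);print(o.x,np.degrees(o.x[2])); print(res(o.x).reshape(-1,2).round(1).tolist())
M=R.from_euler('z',o.x[2]).as_matrix()
for P in(L(.085,-.063)+sl*n,L(.085,.063)+sl*n,B,L(.015,-.1),L(-.015,-.1)):
    W=M@P+[*o.x[:2],0]; print(W.round(3),'side',np.round(proj(g,W),0),'top',np.round((np.array(proj(f,W))-[90,180])*5.4))
E
python3 fit.py
```

```text
[0.54349675 0.35594185 0.11644107] 6.6715819266579155
[[0.3, 1.9], [0.9, 0.4], [-1.8, -1.4], [-0.2, -1.1], [0.2, 0.5], [0.4, -0.2]]
[0.522 0.29  0.29 ] side [313. 342.] top [422. 461.]
[0.508 0.415 0.29 ] side [312. 410.] top [ 73. 510.]
[0.543 0.356 0.101] side [295. 426.] top [386. 424.]
[0.567 0.258 0.11 ] side [290. 377.] top [614. 360.]
[0.543 0.255 0.092] side [303. 381.] top [630. 420.]
```

The console fit agrees with the side view too: the lip is predicted at (313,342) and (312,410), and seen at about (312,346) and (312,411). The jog rows offer no tilt command, so I check how the arm behaves at the edge of its reach, in free space, and whether it tilts there.

```bash
python3 -m jog '[[-1,[-200,0,0],0],[-1,[-400,0,0],0],[-1,[-700,0,0],0],[-1,[-700,0,0],0],[-1,[-700,0,0],0],[-1,[-700,0,0],0],[-1,[-700,0,0],0],[-1,[-700,0,0],0],[-1,[-700,0,0],0],[-1,[-700,0,0],0],[-1,[-700,0,0],0],[-1,[-700,0,0],0]]'; python3 -c "
from h import *
s=status.get_state();print(s['q'].round(3));print(rot(s)[:,2].round(3))"
```

```text
t: 11.72
eef_pos: [0.9366, -0.3415, 0.2756]
ee_rot: [-3.118, 0.056, 3.102]
force: [-0.1, 0.4, -0.3]
width: 0.0004
gripper_force: 0.0
[-0.15   1.003  1.251  0.018 -1.76  -1.458]
[ 0.055 -0.026 -0.998]
```

```bash
python3 -m jog '[[-1,[60,0,0],0],[-1,[120,0,0],0],[-1,[180,0,0],0],[-1,[180,0,0],0],[-1,[180,0,0],0]]'; python3 -c "
from h import *
s=status.get_state();print(s['q'].round(3));print(rot(s)[:,2].round(3))"
```

```text
t: 12.35
eef_pos: [0.7548, -0.3354, 0.2688]
ee_rot: [-3.117, 0.058, 3.101]
force: [0.1, -0.4, -0.2]
width: 0.0008
gripper_force: 0.0
[-0.176  0.565  0.397  0.017 -1.342 -1.439]
[ 0.057 -0.027 -0.998]
```

The arm does give up some tool angle at its reach limit (3.5° forward lean), and later moves start from that tilted pose. So the forward lean needed beneath the guard can be built up in steps over free space. I'll move to an azimuth near the console's heading and add tilt there.

```bash
cat > t.py <<'E'
from h import *
s=status.get_state();z=rot(s)[:,2];print(s['t'],'q',s['q'].round(3),'p',s['eef_pos'].round(3),'z',z.round(3),'tilt',np.degrees(np.arccos(-z[2])).round(1),'az',np.degrees(np.arctan2(z[1],z[0])).round(1),'xaz',np.degrees(np.arctan2(*rot(s)[[1,0],0])).round(1))
E
python3 -m jog '[[-1,[-50,225,-80],0],[-1,[-100,460,-80],0],[-1,[-100,460,-80],0],[-1,[-100,460,-80],0],[-1,[-100,460,-80],0],[-1,[-100,460,-80],0],[-1,[-100,460,-80],0],[-1,[-100,460,-80],0],[-1,[-100,460,-80],0]]'; python3 t.py
python3 -m jog '[[-1,[-60,0,0],0],[-1,[-250,0,0],0],[-1,[-250,0,0],0]]'>/dev/null; python3 t.py
python3 -m jog '[[-1,[-60,0,0],0],[-1,[-60,0,0],0]]'>/dev/null; python3 t.py
```

```text
t: 13.48
eef_pos: [0.8722, 0.1277, 0.338]
ee_rot: [-3.119, 0.054, 3.106]
force: [-0.1, -0.0, 0.3]
width: 0.0001
gripper_force: 0.0
13.475 q [ 0.383  0.684  0.744  0.043 -1.591 -1.988] p [0.872 0.128 0.338] z [ 0.053 -0.025 -0.998] tilt 3.4 az -25.2 xaz 178.0
13.85 q [ 0.325  0.976  1.242  0.055 -1.771 -1.923] p [0.983 0.108 0.306] z [ 0.08  -0.03  -0.996] tilt 4.9 az -20.8 xaz 177.8
14.1 q [ 0.315  0.985  1.251  0.068 -1.714 -1.913] p [1.007 0.101 0.305] z [ 0.136 -0.026 -0.99 ] tilt 8.0 az -10.9 xaz 177.7
```

```bash
python3 -m jog '[[-1,[-60,10,0],0],[-1,[-60,10,0],0]]'>/dev/null; python3 t.py
python3 -m jog '[[-1,[-60,10,0],0],[-1,[-60,10,0],0]]'>/dev/null; python3 t.py
python3 -m jog '[[-1,[-60,10,0],0],[-1,[-60,10,0],0]]'>/dev/null; python3 t.py
```

```text
14.35 q [ 0.318  0.998  1.251  0.08  -1.659 -1.914] p [1.028 0.107 0.298] z [ 0.179 -0.025 -0.983] tilt 10.4 az -7.8 xaz 177.9
14.6 q [ 0.32   1.011  1.251  0.093 -1.605 -1.916] p [1.048 0.11  0.291] z [ 0.222 -0.024 -0.975] tilt 12.9 az -6.2 xaz 177.9
14.85 q [ 0.321  1.022  1.251  0.106 -1.552 -1.918] p [1.068 0.114 0.287] z [ 0.264 -0.024 -0.964] tilt 15.4 az -5.1 xaz 178.0
```

```bash
python3 -m jog '[[-1,[-60,30,0],0],[-1,[-60,30,0],0]]'>/dev/null; python3 t.py
python3 -m jog '[[-1,[-60,30,0],0],[-1,[-60,30,0],0]]'>/dev/null
python3 -m jog '[[-1,[-60,30,0],0],[-1,[-60,30,0],0]]'>/dev/null; python3 t.py
python3 -m jog '[[-1,[-60,30,0],0],[-1,[-60,30,0],0]]'>/dev/null
python3 -m jog '[[-1,[-60,30,0],0],[-1,[-60,30,0],0]]'>/dev/null; python3 t.py
```

```text
15.1 q [ 0.343  1.034  1.251  0.125 -1.498 -1.94 ] p [1.085 0.137 0.284] z [ 0.309 -0.022 -0.951] tilt 18.1 az -4.0 xaz 178.1
15.6 q [ 0.38   1.051  1.251  0.166 -1.395 -1.982] p [1.116 0.178 0.287] z [ 0.398 -0.016 -0.917] tilt 23.5 az -2.3 xaz 178.1
16.1 q [ 0.414  1.061  1.251  0.211 -1.3   -2.025] p [1.142 0.217 0.301] z [ 0.484 -0.007 -0.875] tilt 29.0 az -0.9 xaz 178.1
```

```bash
python3 -m jog '[[-1,[-50,60,0],0],[-1,[-50,60,0],0]]'>/dev/null; python3 t.py
python3 -m jog '[[-1,[-50,60,0],0],[-1,[-50,60,0],0]]'>/dev/null; python3 t.py
python3 -m jog '[[-1,[-50,60,0],0],[-1,[-50,60,0],0]]'>/dev/null; python3 t.py
```

```text
16.35 q [ 0.46   1.07   1.251  0.247 -1.257 -2.077] p [1.147 0.266 0.307] z [ 0.524 -0.    -0.852] tilt 31.6 az -0.0 xaz 178.1
16.6 q [ 0.503  1.077  1.251  0.285 -1.216 -2.126] p [1.15  0.313 0.316] z [ 0.563  0.009 -0.826] tilt 34.3 az 0.9 xaz 178.0
16.85 q [ 0.542  1.083  1.251  0.324 -1.176 -2.175] p [1.151 0.356 0.327] z [ 0.602  0.019 -0.798] tilt 37.0 az 1.8 xaz 177.9
```

```bash
cat > w.py <<'E'
from h import *
import sys
s0,c0=np.sin(np.radians(35)),np.cos(np.radians(35)); Mc=R.from_euler('z',.1164).as_matrix()
n=Mc@[-s0,0,c0]; yb=Mc@[0,1,0]; tt=Mc@[c0,0,s0]; bar=np.array([.5435,.356,.101])
s=status.get_state(); M=rot(s)
def d(P,name): print(name,np.round(P,3),'shift mm',(M.T@(np.array(P)-s['eef_pos'])*1000).round(1))
al=np.arctan2(M[:,0]@yb, M[:,1]@yb); print('turn to align y with bar',(-al).round(3),'y.n',(M[:,1]@n).round(3),'y.tt',(M[:,1]@tt).round(3))
E
python3 t.py
python3 - <<'E'
from w import *
d([.65,.356,.44],'a'); d([.45,.345,.44],'b')
E
```

```text
16.85 q [ 0.542  1.083  1.251  0.324 -1.176 -2.175] p [1.151 0.356 0.327] z [ 0.602  0.019 -0.798] tilt 37.0 az 1.8 xaz 177.9
turn to align y with bar -0.122 y.n -0.046 y.tt 0.124
a [0.65  0.356 0.44 ] shift mm [ 332.4   -2.3 -391.4]
b [0.45  0.345 0.44 ] shift mm [ 491.8  -15.7 -511.9]
```

```bash
python3 -m jog '[[-1,[20,0,-40],0],[-1,[60,0,-80],0],[-1,[330,-2,-390],-0.12],[-1,[330,-2,-390],-0.12],[-1,[330,-2,-390],-0.12],[-1,[330,-2,-390],-0.12],[-1,[330,-2,-390],-0.12],[-1,[330,-2,-390],-0.12],[-1,[330,-2,-390],-0.12],[-1,[330,-2,-390],-0.12],[-1,[330,-2,-390],-0.12]]'>/dev/null; python3 t.py
python3 - <<'E'
from w import *
d([.45,.345,.42],'b')
E
```

```text
18.225 q [ 0.948  0.102 -0.289  0.675 -0.872 -2.788] p [0.653 0.354 0.441] z [ 0.603  0.019 -0.798] tilt 37.1 az 1.8 xaz -173.7
turn to align y with bar -0.005 y.n -0.051 y.tt 0.006
b [0.45  0.345 0.42 ] shift mm [ 175.     8.1 -106. ]
```

```bash
python3 -m jog '[[-1,[0,0,0],-1],[-1,[0,0,0],-2],[-1,[0,0,0],-2],[-1,[0,0,0],-2],[-1,[0,0,0],-2],[-1,[0,0,0],-2],[-1,[0,0,0],-2],[-1,[0,0,0],-2],[-1,[0,0,0],-2],[-1,[0,0,0],-3.14],[-1,[0,0,0],-3.14],[-1,[0,0,0],-3.14],[-1,[0,0,0],-3.14],[-1,[0,0,0],-3.14],[-1,[0,0,0],-3.14],[-1,[0,0,0],-3.14],[-1,[0,0,0],-3.14],[-1,[0,0,0],-3.14],[-1,[0,0,0],-3.14],[-1,[0,0,0],-3.14]]'>/dev/null; python3 t.py
python3 - <<'E'
from w import *
d([.45,.345,.42],'b')
E
```

```text
20.725 q [ 0.948  0.104 -0.289  0.676 -0.872  0.349] p [0.654 0.355 0.44 ] z [ 0.602  0.018 -0.798] tilt 37.0 az 1.7 xaz 6.2
turn to align y with bar 3.135 y.n 0.052 y.tt -0.009
b [0.45  0.345 0.42 ] shift mm [-174.7   -6.7 -107. ]
```

```bash
python3 -m jog '[[-1,[-60,-2,-40],0],[-1,[-120,-5,-75],0],[-1,[-175,-7,-107],0],[-1,[-175,-7,-107],0],[-1,[-175,-7,-107],0],[-1,[-175,-7,-107],0]]'>/dev/null; python3 t.py
python3 - <<'E'
from w import *
d(bar+.19*n,'c');d(bar+.10*n,'e');d(bar+.03*n,'f')
E
```

```text
21.475 q [ 1.331 -0.151 -0.592  0.727 -1.062 -0.011] p [0.45  0.345 0.42 ] z [ 0.603  0.019 -0.798] tilt 37.1 az 1.8 xaz 6.3
turn to align y with bar 3.136 y.n 0.051 y.tt -0.008
c [0.435 0.343 0.257] shift mm [-110.1   -5.3  121.9]
e [0.487 0.349 0.183] shift mm [-113.3   -9.8  211.7]
f [0.526 0.354 0.126] shift mm [-115.7  -13.4  281.6]
```

```bash
python3 -m jog '[[-1,[-55,-3,60],0],[-1,[-110,-5,122],0],[-1,[-110,-5,122],0],[-1,[-112,-8,165],0],[-1,[-113,-10,212],0],[-1,[-113,-10,212],0],[-1,[-113,-10,212],0]]'; python3 t.py
python3 - <<'E'
from w import *
d(bar+.03*n,'f')
f=grab('side'); a=f['color'][240:480,200:480]; b=grab('top')['color'][160:320,80:260]
a=cv2.resize(a,(560,480),interpolation=2)[:, :400]; b=cv2.resize(b,(400,356),interpolation=2); b=cv2.copyMakeBorder(b,0,124,0,0,0)
cv2.imwrite('pics/both.png',np.hstack([a,b])[:,:,::-1])
E
```

```text
t: 22.35
eef_pos: [0.4879, 0.3477, 0.1825]
ee_rot: [3.093, -0.645, 0.106]
force: [-1.3, 0.2, -0.0]
width: 0.0006
gripper_force: 0.0
22.35 q [ 0.939  0.088 -1.008  1.493 -0.498 -0.649] p [0.488 0.348 0.182] z [ 0.602  0.016 -0.798] tilt 37.0 az 1.5 xaz 6.1
turn to align y with bar 3.133 y.n 0.054 y.tt -0.01
f [0.526 0.354 0.126] shift mm [-3.1 -5.5 68.7]
```

View pics/both.png

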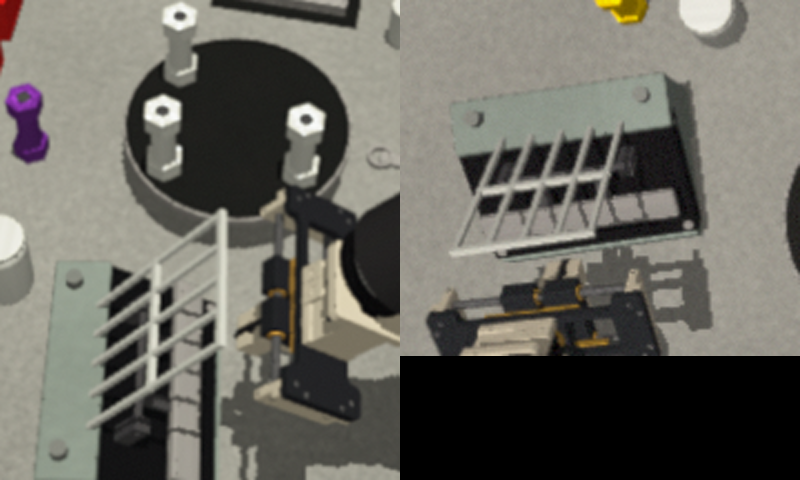

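The tool sits in front of the guard with its tips at (575,265) in the top half, aligned with the bar's middle and clear of the grille. Joint 3 is close to its lower limit, though, so before going in I fit the arm's geometry from the logged poses and look ahead.

```bash
cat > k.py <<'E'
from h import *
from scipy.optimize import fsolve
D=[([.383,.684,.744],[.872,.128,.338],[.053,-.025,-.998]),([.325,.976,1.242],[.983,.108,.306],[.08,-.03,-.996]),([.318,.998,1.251],[1.028,.107,.298],[.179,-.025,-.983]),
([.321,1.022,1.251],[1.068,.114,.287],[.264,-.024,-.964]),([.38,1.051,1.251],[1.116,.178,.287],[.398,-.016,-.917]),([.542,1.083,1.251],[1.151,.356,.327],[.602,.019,-.798]),
([.948,.102,-.289],[.653,.354,.441],[.603,.019,-.798]),([1.331,-.151,-.592],[.45,.345,.42],[.603,.019,-.798]),([.939,.088,-1.008],[.488,.348,.182],[.602,.016,-.798]),
([1.514,.359,.011],[.228,.635,.24],[0,0,-1]),([.3232,.0458,-.3968],[.4811,-.0408,.237],[0.006,0,-1]),([-.3564,.1612,-.0097],[.4525,-.3732,.3515],[0,0,-1])]
A=[];b=[]
for q,p,z in D:
    Q=R.from_euler('z',-q[0]).as_matrix(); P=Q@p; Z=Q@z; s2,c2=np.sin(q[1]),np.cos(q[1]); ps=q[1]-q[2]; sp,cp=np.sin(ps),np.cos(ps)
    A+= [[1,s2,cp,sp,0,Z[0],0],[0,0,0,0,0,Z[1],1],[0,c2,-sp,cp,1,Z[2],0]]; b+=list(P)
X,r,_,_=np.linalg.lstsq(np.array(A),np.array(b),rcond=None); print('model',X.round(4),'rms mm',np.sqrt(np.mean((np.array(A)@X-b)**2))*1000)
a,L2,L3,e,h,Lt,off=X
def ik(P,z,g):
    W=np.array(P)-Lt*np.array(z)
    def F(q):
        w=R.from_euler('z',-q[0]).as_matrix()@W; ps=q[1]-q[2]
        return [w[0]-(a+L2*np.sin(q[1])+L3*np.cos(ps)+e*np.sin(ps)),w[1]-off,w[2]-(h+L2*np.cos(q[1])-L3*np.sin(ps)+e*np.cos(ps))]
    q,inf,ok,m=fsolve(F,g,full_output=1); ps=q[1]-q[2]; Z=R.from_euler('z',-q[0]).as_matrix()@z
    u=np.array([np.cos(ps),0,-np.sin(ps)]); v=np.array([-np.sin(ps),0,-np.cos(ps)]); q5=-np.arccos(u@Z); q4=np.arctan2(Z[1],v@Z)
    return q.round(3),'q4',round(float(q4),3),'q5',round(float(q5),3),ok==1
if __name__=='__main__':
    print(ik([.488,.348,.182],[.602,.016,-.798],[.94,.09,-1.0]))
    from w import *
    z0=M[:,2]
    for k in(.1,.08,.06,.04,.025,.014,0): print(k,ik(bar+k*n,z0,[.94,.09,-1.0]))
    for tl,az in((30,1.5),(30,7),(35,7),(40,1.5)):
        t_=np.radians(tl);z_=np.array([np.sin(t_)*np.cos(np.radians(az)),np.sin(t_)*np.sin(np.radians(az)),-np.cos(t_)])
        print(tl,az,[ik(bar+k*n,z_,[.94,.09,-1.0]) for k in(.1,.014,0)])
E
python3 k.py
```

```text
model [ 0.1235  0.5778  0.3596  0.0543  0.1721  0.3414 -0.1724] rms mm 38.11041490364872
(array([ 1.28 ,  0.118, -0.961]), 'q4', -1.218, 'q5', -0.656, True)
turn to align y with bar 3.135 y.n 0.05 y.tt -0.008
0.1 (array([ 1.285,  0.115, -0.962]), 'q4', -1.218, 'q5', -0.657, True)
0.08 (array([ 1.259,  0.162, -0.976]), 'q4', -1.313, 'q5', -0.628, True)
0.06 (array([ 1.235,  0.21 , -0.986]), 'q4', -1.414, 'q5', -0.606, True)
0.04 (array([ 1.211,  0.259, -0.994]), 'q4', -1.518, 'q5', -0.592, True)
0.025 (array([ 1.193,  0.296, -0.998]), 'q4', -1.596, 'q5', -0.587, True)
0.014 (array([ 1.181,  0.323, -1.001]), 'q4', -1.652, 'q5', -0.585, True)
0 (array([ 1.165,  0.357, -1.002]), 'q4', -1.721, 'q5', -0.586, True)
30 1.5 [(array([ 1.207,  0.113, -0.864]), 'q4', -0.955, 'q5', -0.602, True), (array([ 1.113,  0.302, -0.899]), 'q4', -1.357, 'q5', -0.47, True), (array([ 1.099,  0.333, -0.901]), 'q4', -1.433, 'q5', -0.459, True)]
30 7 [(array([ 1.19 ,  0.094, -0.887]), 'q4', -1.001, 'q5', -0.547, True), (array([ 1.095,  0.289, -0.924]), 'q4', -1.476, 'q5', -0.428, True), (array([ 1.081,  0.321, -0.926]), 'q4', -1.564, 'q5', -0.422, True)]
35 7 [(array([ 1.245,  0.091, -0.959]), 'q4', -1.216, 'q5', -0.584, True), (array([ 1.142,  0.3  , -0.999]), 'q4', -1.713, 'q5', -0.516, True), (array([ 1.126,  0.335, -1.001]), 'q4', -1.792, 'q5', -0.519, True)]
40 1.5 [(array([ 1.317,  0.125, -1.   ]), 'q4', -1.302, 'q5', -0.696, True), (array([ 1.21 ,  0.341, -1.038]), 'q4', -1.725, 'q5', -0.646, True), (array([ 1.194,  0.377, -1.04 ]), 'q4', -1.789, 'q5', -0.651, True)]
```

```bash
python3 - <<'E'
s=open('k.py').read()
s=s.replace("A=[];b=[]","Q4=[.043,.055,.08,.106,.166,.324,.675,.727,1.493,0,-.001,0]\nA=[];b=[]").replace("for q,p,z in D:","for (q,p,z),q4 in zip(D,Q4):")
s=s.replace("A+= [[1,s2,cp,sp,0,Z[0],0],[0,0,0,0,0,Z[1],1],[0,c2,-sp,cp,1,Z[2],0]]","y5=yax(ps,q4); A+= [[1,s2,cp,sp,0,Z[0],0,y5[0]],[0,0,0,0,0,Z[1],1,y5[1]],[0,c2,-sp,cp,1,Z[2],0,y5[2]]]")
s=s.replace("A=[];b=[]","def yax(ps,q4): return np.array([-np.sin(ps)*np.sin(q4),np.cos(q4),-np.cos(ps)*np.sin(q4)])\nA=[];b=[]")
s=s.replace("a,L2,L3,e,h,Lt,off=X","a,L2,L3,e,h,Lt,off,dw=X")
i=s.index("def ik"); j=s.index("if __name__")
s=s[:i]+'''def ik(P,z,g):
    def F(q):
        Q=R.from_euler('z',-q[0]).as_matrix(); ps=q[1]-q[2]; y5=yax(ps,q[3]); w=Q@np.array(P)-Lt*(Q@z)-dw*y5
        return [w[0]-(a+L2*np.sin(q[1])+L3*np.cos(ps)+e*np.sin(ps)),w[1]-off,w[2]-(h+L2*np.cos(q[1])-L3*np.sin(ps)+e*np.cos(ps)),y5@(Q@z)]
    q,inf,ok,m=fsolve(F,g,full_output=1); ps=q[1]-q[2]; Z=R.from_euler('z',-q[0]).as_matrix()@z
    return q.round(3).tolist(),'q5',round(float(-np.arccos(np.cos(ps)*Z[0]-np.sin(ps)*Z[2])),3),ok==1
'''+s[j:].replace("[.94,.09,-1.0]","[.94,.09,-1.0,1.49]")
open('k.py','w').write(s)
E
python3 k.py; sed -i 's/-np.sin(ps)\*np.sin(q4),np.cos(q4),-np.cos(ps)\*np.sin(q4)/np.sin(ps)*np.sin(q4),np.cos(q4),np.cos(ps)*np.sin(q4)/' k.py; echo; python3 k.py
```

```text
model [-3.000e-03  6.037e-01  4.650e-01  1.100e-03  1.971e-01  3.648e-01
  6.000e-04 -1.921e-01] rms mm 0.9094706953952517
([0.939, 0.089, -1.007, 1.492], 'q5', -0.499, True)
turn to align y with bar 3.135 y.n 0.05 y.tt -0.008
0.1 ([0.942, 0.086, -1.008, 1.495], 'q5', -0.498, True)
0.08 ([0.859, 0.121, -1.011, 1.641], 'q5', -0.461, True)
0.06 ([0.778, 0.156, -1.008, 1.791], 'q5', -0.433, True)
0.04 ([0.705, 0.194, -0.997, 1.934], 'q5', -0.414, True)
0.025 ([0.657, 0.223, -0.986, 2.032], 'q5', -0.405, True)
0.014 ([0.625, 0.244, -0.976, 2.099], 'q5', -0.401, True)
0 ([0.59, 0.273, -0.963, 2.176], 'q5', -0.399, True)
30 1.5 [([1.064, 0.098, -0.895, 1.027], 'q5', -0.527, True), ([0.773, 0.24, -0.937, 1.589], 'q5', -0.347, True), ([0.722, 0.265, -0.932, 1.698], 'q5', -0.329, True)]
30 7 [([1.016, 0.079, -0.926, 1.096], 'q5', -0.454, True), ([0.656, 0.226, -0.95, 1.818], 'q5', -0.265, True), ([0.6, 0.252, -0.938, 1.945], 'q5', -0.25, True)]
35 7 [([0.886, 0.066, -1.01, 1.51], 'q5', -0.409, True), ([0.526, 0.229, -0.956, 2.245], 'q5', -0.293, True), ([0.491, 0.258, -0.937, 2.332], 'q5', -0
[... 730 characters left out ...]
5, 0.37, -0.995, 1.401], 'q5', -0.584, True)
30 1.5 [([1.174, 0.123, -0.849, 2.18], 'q5', -0.59, True), ([1.092, 0.312, -0.885, 1.777], 'q5', -0.463, True), ([1.08, 0.343, -0.887, 1.7], 'q5', -0.454, True)]
30 7 [([1.157, 0.104, -0.873, 2.137], 'q5', -0.534, True), ([1.076, 0.298, -0.912, 1.657], 'q5', -0.422, True), ([1.064, 0.331, -0.914, 1.567], 'q5', -0.416, True)]
35 7 [([1.217, 0.102, -0.946, 1.914], 'q5', -0.572, True), ([1.129, 0.311, -0.992, 1.41], 'q5', -0.514, True), ([1.116, 0.346, -0.996, 1.329], 'q5', -0.518, True)]
40 1.5 [([1.295, 0.138, -0.988, 1.822], 'q5', -0.686, True), ([1.2, 0.355, -1.033, 1.396], 'q5', -0.646, True), ([1.186, 0.391, -1.036, 1.331], 'q5', -0.652, True)]
```

The second-sign-free fit (the first block, 0.9 mm rms) reproduces the arm well. It shows that with the present lean joint 4 would pass its 1.67 limit at the bar. So I search for a lean that keeps every joint in range along the whole press line.

```bash
sed -i 's/np.sin(ps)\*np.sin(q4),np.cos(q4),np.cos(ps)\*np.sin(q4)/-np.sin(ps)*np.sin(q4),np.cos(q4),-np.cos(ps)*np.sin(q4)/' k.py
cat > srch.py <<'E'
import warnings;warnings.simplefilter('ignore')
from k import *
from w import *
def zz(tl,az):
    t,a_=np.radians([tl,az]); return np.array([np.sin(t)*np.cos(a_),np.sin(t)*np.sin(a_),-np.cos(t)])
# all branches at press pose
for tl,az in((30,6.7),(35,6.7)):
    sols=set()
    for q1 in np.arange(-3,3.1,.75):
        for q2 in(-.8,.2,1.2):
            for q3 in(-.9,0,1):
                for q4 in(-2.7,-1.5,0,1.5):
                    q,_,q5,ok=ik(bar,zz(tl,az),[q1,q2,q3,q4])
                    if ok and abs(q[0])<3.2 and -1.5<q[1]<2.2 and -1.1<q[2]<1.3: sols.add((*np.round(q,2),round(q5,2)))
    print(tl,az,sols)
for az in(-20,-13,-7,0,7,14):
    for tl in(22,25,28,31,34,38):
        g=[1.0,.1,-.9,1.0]; out=[]
        for k in(.1,.05,.014,-.002):
            q,_,q5,ok=ik(bar+k*n,zz(tl,az),g); g=q; out.append((q[2],q[3],q5))
        o=np.array(out)
        if o[:,0].min()>-1.0 and o[:,1].max()<1.62: print(az,tl,'q3min',o[:,0].min(),'q4',o[:,1].tolist(),'q5',o[-1,2])
E
python3 srch.py
```

```text
model [-3.000e-03  6.037e-01  4.650e-01  1.100e-03  1.971e-01  3.648e-01
  6.000e-04 -1.921e-01] rms mm 0.9094706953952517
turn to align y with bar 3.135 y.n 0.05 y.tt -0.008
30 6.7 {(np.float64(0.61), np.float64(0.25), np.float64(-0.94), np.float64(1.93), -0.25), (np.float64(0.61), np.float64(0.25), np.float64(-0.94), np.float64(-4.35), -0.25), (np.float64(0.61), np.float64(0.25), np.float64(-0.94), np.float64(8.21), -0.25), (np.float64(0.37), np.float64(0.27), np.float64(-0.46), np.float64(3.52), -0.35), (np.float64(0.37), np.float64(0.27), np.float64(-0.46), np.float64(-2.77), -0.35)}
35 6.7 {(np.float64(0.5), np.float64(0.26), np.float64(-0.94), np.float64(-3.97), -0.29), (np.float64(0.5), np.float64(0.26), np.float64(-0.94), np.float64(2.32), -0.29), (np.float64(0.5), np.float64(0.26), np.float64(-0.94), np.float64(-10.25), -0.29), (np.float64(0.43), np.float64(0.27), np.float64(-0.44), np.float64(3.72), -0.33), (np.float64(0.43), np.float64(0.27), np.float64(-0.44), np.float64(-2.57), -0.33)}
-20 22 q3min -0.653 q4 [0.543, 0.61, 0.671, 0.703] q5 -0.605
-20 25 q3min -0.708 q4 [0
[... 612 characters left out ...]
1.144, 1.354, 1.52, 1.594] q5 -0.585
-7 22 q3min -0.736 q4 [0.587, 0.678, 0.768, 0.818] q5 -0.475
-7 25 q3min -0.807 q4 [0.707, 0.836, 0.966, 1.038] q5 -0.444
-7 28 q3min -0.863 q4 [0.835, 1.007, 1.177, 1.264] q5 -0.433
-7 31 q3min -0.902 q4 [0.97, 1.183, 1.378, 1.472] q5 -0.442
0 22 q3min -0.773 q4 [0.598, 0.703, 0.814, 0.878] q5 -0.406
0 25 q3min -0.852 q4 [0.737, 0.898, 1.073, 1.171] q5 -0.361
0 28 q3min -0.905 q4 [0.895, 1.122, 1.355, 1.473] q5 -0.344
7 22 q3min -0.804 q4 [0.595, 0.712, 0.847, 0.931] q5 -0.337
7 25 q3min -0.89 q4 [0.755, 0.954, 1.193, 1.334] q5 -0.275
14 22 q3min -0.825 q4 [0.572, 0.696, 0.854, 0.961] q5 -0.273
14 25 q3min -0.915 q4 [0.751, 0.994, 1.334, 1.544] q5 -0.182
```

Forward lean of about 28° or less, or an azimuth a little negative, keeps q4 and q3 comfortable, and it still leaves over 60 mm to the lip. I reduce the lean by pulling back towards the base's inner reach limit, away from the guard.

```bash
python3 -m jog '[[-1,[-48,0,-36],0],[-1,[-48,0,-36],0],[-1,[-48,0,-36],0]]'>/dev/null; python3 t.py
python3 -m jog '[[-1,[-48,0,-36],0],[-1,[-48,0,-36],0]]'>/dev/null; python3 t.py
```

```text
22.825 q [ 1.186  0.033 -1.016  1.219 -0.62  -0.585] p [0.43  0.357 0.195] z [ 0.592  0.011 -0.806] tilt 36.3 az 1.0 xaz 6.4
23.075 q [ 1.418 -0.015 -1.016  1.011 -0.75  -0.584] p [0.371 0.359 0.202] z [ 0.585  0.001 -0.811] tilt 35.8 az 0.1 xaz 6.4
```

Run:
```python
from w import *
from k import ik
d([.40,.345,.36],'up'); d([.47,-.19,.36],'p'); d([.47,-.19,.24],'q')
print(ik([.47,-.19,.24],M[:,2],[.1,0,-.9,.1]),ik([.43,-.19,.17],M[:,2],[.1,0,-.9,.1]))
```

```text
turn to align y with bar 3.138 y.n 0.067 y.tt -0.005
model [-3.000e-03  6.037e-01  4.650e-01  1.100e-03  1.971e-01  3.648e-01
  6.000e-04 -1.921e-01] rms mm 0.9094706953952517
up [0.4   0.345 0.36 ] shift mm [ 113.9   23.9 -110.8]
p [ 0.47 -0.19  0.36] shift mm [122.1 561.8 -70.5]
q [ 0.47 -0.19  0.24] shift mm [ 52.2 555.6  26.8]
([0.005, -0.223, -0.794, 0.004], 'q5', -0.374, True) ([0.005, -0.192, -0.969, 0.012], 'q5', -0.169, True)
```

```bash
python3 -m jog '[[-1,[55,12,-55],0],[-1,[114,24,-110],0],[-1,[122,100,-100],0],[-1,[122,562,-70],0],[-1,[122,562,-70],0],[-1,[122,562,-70],0],[-1,[122,562,-70],0],[-1,[122,562,-70],0],[-1,[122,562,-70],0],[-1,[122,562,-70],0],[-1,[122,562,-70],0],[-1,[122,562,-70],0],[-1,[122,562,-70],0],[-1,[122,562,-70],0],[-1,[52,555,27],0],[-1,[52,555,27],0],[-1,[52,555,27],0]]'>/dev/null; python3 t.py
python3 - <<'E'
from w import *
d([.43,-.19,.17],'r'); d([.39,-.19,.13],'r2')
E
```

```text
25.2 q [ 0.007 -0.225 -0.808  0.017 -0.371  1.638] p [ 0.467 -0.191  0.236] z [ 0.578 -0.002 -0.816] tilt 35.3 az -0.2 xaz 6.3
turn to align y with bar 3.136 y.n 0.069 y.tt -0.006
r [ 0.43 -0.19  0.17] shift mm [-67.4  -6.9  32.4]
r2 [ 0.39 -0.19  0.13] shift mm [-122.9  -11.9   42. ]
```

```bash
python3 -m jog '[[-1,[-40,-4,20],0],[-1,[-67,-7,32],0],[-1,[-67,-7,32],0]]'>/dev/null; python3 t.py
python3 -m jog '[[-1,[-50,0,15],0],[-1,[-50,0,15],0]]'>/dev/null; python3 t.py
python3 -m jog '[[-1,[-50,0,15],0],[-1,[-50,0,15],0]]'>/dev/null; python3 t.py
```

```text
25.575 q [ 0.01  -0.199 -0.975  0.052 -0.171  1.601] p [ 0.434 -0.19   0.176] z [ 0.584 -0.003 -0.811] tilt 35.8 az -0.3 xaz 6.3
25.825 q [-0.021 -0.158 -1.014 -0.11  -0.092  1.785] p [ 0.402 -0.195  0.134] z [ 0.584 -0.002 -0.812] tilt 35.8 az -0.2 xaz 6.2
26.075 q [-0.052 -0.111 -1.013 -0.353 -0.052  2.052] p [ 0.371 -0.193  0.096] z [ 0.581 -0.012 -0.814] tilt 35.6 az -1.2 xaz 6.1
```

Pulling back only slid along the limit: q4 is near a singularity there and the tool got low, so I back up. I simulate the best-effort behaviour with the fitted model, to choose a push that uses the q4 limit to take lean off in free space.

```bash
cat > sim.py <<'E'
from k import *
from scipy.optimize import least_squares
lo=[-3.07,-1.43,-1.02,-3.03,-3.05];hi=[3.07,2.12,1.25,1.67,0]
def fk(q):
    q1,q2,q3,q4,q5=q; ps=q2-q3; y5=yax(ps,q4); u=np.array([np.cos(ps),0,-np.sin(ps)]); w=np.cross(u,y5)
    z=np.cos(q5)*u+np.sin(q5)*w*SG
    p=np.array([a+L2*np.sin(q2)+L3*np.cos(ps)+e*np.sin(ps),off,h+L2*np.cos(q2)-L3*np.sin(ps)+e*np.cos(ps)])+Lt*z+dw*y5
    Q=R.from_euler('z',q1).as_matrix(); return Q@p,Q@z
SG=1
t1=fk([.939,.088,-1.008,1.493,-.498])
if np.linalg.norm(t1[0]-[.488,.348,.182])>.02: SG=-1
print('fk check',fk([.939,.088,-1.008,1.493,-.498]),fk([.948,.102,-.289,.675,-.872]))
def step(q,p,z,w=.3):
    F=lambda x: np.r_[fk(x)[0]-p,w*(fk(x)[1]-z)]
    q=np.clip(q,np.array(lo)+1e-4,np.array(hi)-1e-4); return least_squares(F,q,bounds=(lo,hi)).x
def ta(z): return np.degrees([np.arccos(-z[2]),np.arctan2(z[1],z[0])]).round(1)
E
cat > s2.py <<'E'
from sim import *
from w import *
for w in(.1,.3,.8):
  q=np.array([.939,.088,-1.008,1.493,-.498]); z=np.array([.581,-.012,-.814]); z/=np.linalg.norm(z)
  P=bar+.1*n; q=step(q,P,z,w)
  for i in range(9):
    tgt=fk(q)[0]+np.array([0,-.05,0]) if i>1 else bar+(.08)*n
    zc=fk(q)[1] if i else z
    for _ in range(2): q=step(q,tgt,zc,w)
    p_,z_=fk(q); print(w,i,q.round(2),p_.round(3),ta(z_))
E
python3 s2.py
python3 -m jog '[[-1,[0,0,-60],0],[-1,[0,0,-120],0],[-1,[60,0,-180],0],[-1,[60,0,-180],0],[-1,[60,0,-180],0],[-1,[60,0,-180],0]]'>/dev/null; python3 t.py
```

```text
model [-3.000e-03  6.037e-01  4.650e-01  1.100e-03  1.971e-01  3.648e-01
  6.000e-04 -1.921e-01] rms mm 0.9094706953952517
fk check (array([0.48748461, 0.34759621, 0.18176464]), array([ 0.60199956,  0.01620344, -0.798332  ])) (array([0.65300796, 0.35392394, 0.44141282]), array([ 0.60264953,  0.01897853, -0.79778027]))
turn to align y with bar 3.133 y.n 0.08 y.tt -0.009
0.1 0 [ 0.95  0.13 -0.98  1.43 -0.5 ] [0.498 0.351 0.167] [35.5 -1.2]
0.1 1 [ 0.95  0.13 -0.98  1.43 -0.5 ] [0.498 0.351 0.167] [35.5 -1.2]
0.1 2 [ 0.89  0.09 -1.02  1.4  -0.48] [0.498 0.301 0.167] [34.2 -3.1]
0.1 3 [ 0.89  0.05 -1.02  1.21 -0.49] [0.499 0.252 0.168] [31.3 -6.7]
0.1 4 [ 0.85  0.01 -1.02  1.06 -0.49] [0.499 0.202 0.169] [28.9 -9.4]
0.1 5 [ 0.79 -0.02 -1.02  0.95 -0.49] [0.5   0.152 0.169] [ 27.  -11.2]
0.1 6 [ 0.72 -0.05 -1.02  0.86 -0.47] [0.5   0.103 0.17 ] [ 25.5 -12.2]
0.1 7 [ 0.62 -0.07 -1.02  0.79 -0.45] [0.5   0.053 0.17 ] [ 24.5 -12.5]
0.1 8 [ 0.51 -0.09 -1.02  0.74 -0.41] [0.5   0.003 0.17 ] [ 24.2 -12.5]
0.3 0 [ 0.95  0.13 -0.98  1.43 -0.5 ] [0.498 0.351 0.167] [35.5 -1.2]
0.3 1 [ 0.95  0.13 -
[... 598 characters left out ...]
[35.5 -1.2]
0.8 1 [ 0.95  0.13 -0.98  1.43 -0.5 ] [0.498 0.351 0.167] [35.5 -1.2]
0.8 2 [ 0.86  0.08 -1.02  1.47 -0.47] [0.503 0.307 0.173] [35.2 -1.6]
0.8 3 [ 0.82  0.04 -1.02  1.38 -0.45] [0.515 0.269 0.188] [34.5 -2.4]
0.8 4 [ 0.77 -0.01 -1.02  1.29 -0.44] [0.524 0.227 0.202] [33.9 -3.1]
0.8 5 [ 0.71 -0.05 -1.02  1.2  -0.42] [0.531 0.182 0.214] [33.3 -3.5]
0.8 6 [ 0.64 -0.09 -1.02  1.12 -0.4 ] [0.536 0.135 0.223] [32.8 -3.7]
0.8 7 [ 0.55 -0.12 -1.02  1.04 -0.37] [0.539 0.086 0.229] [32.5 -3.8]
0.8 8 [ 0.45 -0.14 -1.02  0.97 -0.33] [0.54  0.036 0.231] [32.4 -3.7]
26.825 q [ 0.103 -0.663 -0.927  0.117 -0.692  1.485] p [ 0.315 -0.186  0.278] z [ 0.583 -0.014 -0.812] tilt 35.7 az -1.4 xaz 6.2
```

```bash
cat > s3.py <<'E'
from sim import *
q0=np.array([.315,.985,1.251,.068,-1.714])
for w in(.1,.2,.4,.8):
    p,z=fk(q0); q=step(q0,p+[.06,0,0],z,w); print(w,'calib (obs 8.0->10.4, dx .021)',ta(z),ta(fk(q)[1]),(fk(q)[0]-p).round(3))
for w in(.1,.2,.4):
  for d in((0,0,-.06),(-.03,0,-.05),(.03,0,-.05)):
    q=np.array([.103,-.663,-.927,.117,-.692]); o=[]
    for i in range(8):
        p,z=fk(q); q=step(q,p+d,z,w); o.append((*ta(fk(q)[1]),*fk(q)[0].round(2)))
    print(w,d,[tuple(map(float,x)) for x in o[1::3]],q.round(2))
E
python3 s3.py
```

```text
model [-3.000e-03  6.037e-01  4.650e-01  1.100e-03  1.971e-01  3.648e-01
  6.000e-04 -1.921e-01] rms mm 0.9094706953952517
fk check (array([0.48748461, 0.34759621, 0.18176464]), array([ 0.60199956,  0.01620344, -0.798332  ])) (array([0.65300796, 0.35392394, 0.44141282]), array([ 0.60264953,  0.01897853, -0.79778027]))
0.1 calib (obs 8.0->10.4, dx .021) [  8.  -10.8] [15.9 -5.5] [ 0.057 -0.    -0.002]
0.2 calib (obs 8.0->10.4, dx .021) [  8.  -10.8] [14.5 -6. ] [ 0.049 -0.001 -0.005]
0.4 calib (obs 8.0->10.4, dx .021) [  8.  -10.8] [11.8 -7.4] [ 0.033 -0.003 -0.012]
0.8 calib (obs 8.0->10.4, dx .021) [  8.  -10.8] [ 9.4 -9.2] [ 0.019 -0.004 -0.019]
0.1 (0, 0, -0.06) [(35.5, 2.4, 0.31, -0.19, 0.16), (35.5, 2.4, 0.31, -0.19, -0.02), (35.5, 2.4, 0.31, -0.19, -0.2)] [-1.56  1.16 -0.87 -2.11 -0.74]
0.1 (-0.03, 0, -0.05) [(35.5, 2.2, 0.25, -0.19, 0.18), (35.1, 0.6, 0.16, -0.19, 0.03), (35.1, 0.6, 0.07, -0.19, -0.12)] [-1.92  0.75 -0.83 -1.22 -0.61]
0.1 (0.03, 0, -0.05) [(35.4, 0.7, 0.37, -0.19, 0.18), (35.4, 1.0, 0.46, -0.19, 0.03), (35.4, 1.0, 0.55, -0.19, -0.12)] [-0.63  0.66 -0.49 -1.81 
[... 210 characters left out ...]
(35.2, 0.3, 0.16, -0.19, 0.03), (35.2, 0.3, 0.07, -0.19, -0.12)] [-1.92  0.75 -0.83 -1.22 -0.61]
0.2 (0.03, 0, -0.05) [(35.4, 0.5, 0.37, -0.19, 0.18), (35.4, 0.8, 0.46, -0.19, 0.03), (35.4, 0.8, 0.55, -0.19, -0.12)] [-0.63  0.66 -0.49 -1.81 -0.37]
0.4 (0, 0, -0.06) [(35.5, 1.1, 0.31, -0.19, 0.16), (35.5, 1.1, 0.31, -0.19, -0.02), (35.5, 1.1, 0.31, -0.19, -0.2)] [-1.56  1.15 -0.87 -2.11 -0.74]
0.4 (-0.03, 0, -0.05) [(35.6, 0.7, 0.25, -0.19, 0.18), (35.3, -0.3, 0.16, -0.19, 0.03), (35.3, -0.3, 0.07, -0.19, -0.12)] [-1.92  0.74 -0.83 -1.22 -0.62]
0.4 (0.03, 0, -0.05) [(35.5, 0.0, 0.37, -0.19, 0.18), (35.5, 0.3, 0.46, -0.19, 0.03), (35.5, 0.3, 0.55, -0.19, -0.12)] [-0.63  0.65 -0.49 -1.82 -0.36]
```

```bash
cat > s4.py <<'E'
from sim import *
from w import *
rng=np.random.default_rng(0)
for tl,az in((35.6,-1.4),(31,-1.4),(28,0)):
    t,a_=np.radians([tl,az]); z=np.array([np.sin(t)*np.cos(a_),np.sin(t)*np.sin(a_),-np.cos(t)]); S={}
    for _ in range(60):
        q=step(rng.uniform([-1.5,-.8,-1,-3,-2.5],[2,1.2,1.2,1.6,0]),bar+.005*n,z,.3); p,zz=fk(q); r=np.linalg.norm(p-bar-.005*n)+.3*np.linalg.norm(zz-z)
        if r<.03: S[tuple(q.round(1))]=(q.round(2).tolist(),round(r,4),ta(zz).tolist())
    print(tl,az); [print('  ',v) for v in S.values()]
# yz-push at outer limit: lean change by pushing sideways with w=.7 at azimuth -60
E
python3 s4.py
```

```text
model [-3.000e-03  6.037e-01  4.650e-01  1.100e-03  1.971e-01  3.648e-01
  6.000e-04 -1.921e-01] rms mm 0.9094706953952517
fk check (array([0.48748461, 0.34759621, 0.18176464]), array([ 0.60199956,  0.01620344, -0.798332  ])) (array([0.65300796, 0.35392394, 0.44141282]), array([ 0.60264953,  0.01897853, -0.79778027]))
turn to align y with bar 3.135 y.n 0.082 y.tt -0.007
35.6 -1.4
   ([0.8, 0.27, -0.94, 1.67, -0.45], np.float64(0.0174), [34.1, -4.4])
31 -1.4
   ([0.77, 0.26, -0.93, 1.63, -0.38], np.float64(0.0), [31.0, -1.4])
28 0
   ([0.82, 0.26, -0.9, 1.42, -0.36], np.float64(0.0), [28.0, -0.0])
```

```bash
cat > s5.py <<'E'
from sim import *
from w import *
z=M[:,2]; w=.7
def rr(P): 
    t,b_=np.radians([35,-7]); return 0
res=[]
for P in([.371,.359,.202],[.43,.357,.195],[.4,.3,.2],[.45,.3,.2],[.45,.25,.22],[.45,.2,.24],[.5,.2,.24]):
  for d in((0,-.045,-.04),(-.02,-.05,-.02),(0,0,-.06),(-.045,-.04,0),(.03,-.05,0),(0,-.06,0),(.03,0,-.05),(.03,-.035,-.035)):
    q=step([1.2,0,-1.0,1.1,-.6],np.array(P),z,w); z0=fk(q)[1]; p0=fk(q)[0]
    for i in range(4):
        p,zc=fk(q)
        q=step(q,p+d,zc,w)
    pf,zf=fk(q)
    # resulting q4 at bar
    qb=step([.8,.27,-.94,1.5,-.45],bar,zf,.3); 
    res.append((np.linalg.norm(fk(qb)[0]-bar)+.3*np.linalg.norm(fk(qb)[1]-zf),qb[3],P,d,ta(z0).tolist(),ta(zf).tolist(),pf.round(3).tolist(),q.round(2).tolist()))
res.sort(key=lambda r:(round(r[0],3),r[1]))
for r in res[:12]: print(round(r[0],4),round(r[1],2),*r[2:])
E
python3 s5.py | tail -12
```

```text
0.0 1.15 [0.4, 0.3, 0.2] (0, -0.045, -0.04) [35.0, -2.4] [28.3, -11.8] [0.455, 0.21, 0.176] [1.03, -0.04, -1.02, 0.89, -0.61]
0.0 1.22 [0.45, 0.3, 0.2] (0, -0.045, -0.04) [35.4, -1.8] [28.7, -10.1] [0.517, 0.196, 0.157] [0.78, 0.05, -1.02, 1.15, -0.44]
0.0 1.23 [0.371, 0.359, 0.202] (0, -0.045, -0.04) [35.7, -1.4] [29.9, -12.6] [0.407, 0.279, 0.16] [1.26, 0.02, -1.02, 0.89, -0.69]
0.0 1.24 [0.45, 0.25, 0.22] (0, -0.045, -0.04) [35.0, -2.1] [27.9, -7.4] [0.514, 0.125, 0.186] [0.7, -0.06, -1.02, 0.95, -0.44]
0.0 1.27 [0.43, 0.357, 0.195] (0, -0.045, -0.04) [35.7, -1.4] [30.0, -11.2] [0.488, 0.267, 0.136] [0.93, 0.11, -1.02, 1.21, -0.5]
0.0 1.27 [0.45, 0.2, 0.24] (0, 0, -0.06) [34.8, -2.1] [29.1, -9.1] [0.515, 0.27, 0.109] [0.77, 0.18, -1.02, 1.45, -0.4]
0.0 1.29 [0.4, 0.3, 0.2] (-0.02, -0.05, -0.02) [35.0, -2.4] [29.6, -9.7] [0.351, 0.174, 0.247] [1.5, -0.37, -1.02, 0.6, -1.06]
0.0 1.3 [0.5, 0.2, 0.24] (0, 0, -0.06) [35.4, -1.6] [29.7, -9.3] [0.547, 0.256, 0.099] [0.62, 0.22, -1.01, 1.67, -0.36]
0.0 1.32 [0.45, 0.3, 0.2] (-0.02, -0.05, -0.02) [35.4, -1.8] [29.4, -8.1] [0.415, 0.162, 0.235] [1.16, -0.26, -1.02, 0.72, -0.81]
0.0 1.33 [0.45, 0.2, 0.24] (0, -0.045, -0.04) [34.8, -2.1] [28.0, -4.1] [0.51, 0.05, 0.202] [0.57, -0.14, -1.02, 0.81, -0.4]
0.0 1.35 [0.45, 0.25, 0.22] (0, 0, -0.06) [35.0, -2.1] [30.7, -9.8] [0.497, 0.322, 0.069] [0.8, 0.28, -1.02, 1.67, -0.44]
0.0 1.35 [0.43, 0.357, 0.195] (-0.02, -0.05, -0.02) [35.7, -1.4] [30.5, -9.3] [0.382, 0.229, 0.219] [1.37, -0.19, -1.02, 0.73, -0.86]
```

Run:
```python
from w import *
d([.40,.30,.32],'a'); d([.40,.30,.20],'b'); print('pull',(M.T@[-20,-50,-20]).round(1))
```

```text
turn to align y with bar 3.135 y.n 0.082 y.tt -0.007
a [0.4  0.3  0.32] shift mm [ 136.3 -476.2    8.7]
b [0.4 0.3 0.2] shift mm [  66.8 -483.8  106.1]
pull [-32.2  47.3   5.3]
```

```bash
python3 -m jog '[[-1,[60,0,-40],0],[-1,[136,-476,9],0],[-1,[136,-476,9],0],[-1,[136,-476,9],0],[-1,[136,-476,9],0],[-1,[136,-476,9],0],[-1,[136,-476,9],0],[-1,[136,-476,9],0],[-1,[136,-476,9],0],[-1,[136,-476,9],0],[-1,[136,-476,9],0],[-1,[136,-476,9],0],[-1,[67,-484,106],0],[-1,[67,-484,106],0],[-1,[67,-484,106],0]]'>/dev/null; python3 t.py
python3 -m jog '[[-1,[-32,47,5],0],[-1,[-32,47,5],0]]'>/dev/null; python3 t.py
python3 -m jog '[[-1,[-32,47,5],0],[-1,[-32,47,5],0]]'>/dev/null; python3 t.py
```

```text
28.7 q [ 1.308 -0.05  -1.016  0.977 -0.734 -0.448] p [0.404 0.311 0.209] z [ 0.566 -0.034 -0.824] tilt 34.5 az -3.5 xaz 6.3
28.95 q [ 1.362 -0.123 -1.016  0.846 -0.805 -0.364] p [0.389 0.277 0.219] z [ 0.541 -0.051 -0.84 ] tilt 32.9 az -5.4 xaz 5.8
29.2 q [ 1.416 -0.199 -1.016  0.735 -0.886 -0.296] p [0.373 0.242 0.227] z [ 0.515 -0.066 -0.854] tilt 31.3 az -7.3 xaz 5.5
```

```bash
cat > s6.py <<'E'
from w import *
from k import ik
z=M[:,2]; g=[1.0,.1,-.9,1.0]
for k in(.19,.1,.03,.012,-.004): print(k,ik(bar+k*n-.014*(z+n),z,g)[:3])
c=bar-.014*(z+n)   # contact: TCP at c+.014n 
for k in(.19,.10,.03,.014): d(c+k*n,k)
print('z comps n,yb,tt',(z@n).round(3),(z@yb).round(3),(z@tt).round(3))
E
python3 s6.py
```

```text
turn to align y with bar 3.124 y.n 0.127 y.tt -0.008
model [-3.000e-03  6.037e-01  4.650e-01  1.100e-03  1.971e-01  3.648e-01
  6.000e-04 -1.921e-01] rms mm 0.9094706953952517
0.19 ([1.301, 0.002, -0.774, 0.745], 'q5', -0.862)
0.1 ([1.122, 0.135, -0.853, 0.977], 'q5', -0.637)
0.03 ([0.945, 0.246, -0.895, 1.291], 'q5', -0.495)
0.012 ([0.894, 0.275, -0.899, 1.391], 'q5', -0.468)
-0.004 ([0.849, 0.301, -0.899, 1.483], 'q5', -0.447)
0.19 [0.436 0.345 0.257] shift mm [ 77.4 -96.9   0.3]
0.1 [0.487 0.351 0.183] shift mm [  84.2 -108.3   89.3]
0.03 [0.527 0.356 0.126] shift mm [  89.5 -117.2  158.5]
0.014 [0.536 0.357 0.113] shift mm [  90.7 -119.2  174.3]
z comps n,yb,tt -0.989 -0.126 -0.077
```

```bash
python3 -m jog '[[-1,[40,-45,-20],0],[-1,[77,-85,-20],0],[-1,[77,-85,0],0],[-1,[77,-85,0],0],[-1,[81,-90,45],0],[-1,[84,-96,89],0],[-1,[87,-101,125],0],[-1,[89,-105,145],0],[-1,[89,-105,145],0],[-1,[89,-105,145],0]]'; python3 t.py; python3 s6.py | grep -v model
python3 - <<'E'
from h import *
f=grab('side'); a=cv2.resize(f['color'][320:480,220:400],(450,400),interpolation=2); b=grab('top')['color'][190:290,90:210]; b=cv2.resize(b,(350,292),interpolation=2); b=cv2.copyMakeBorder(b,0,108,0,0,0)
cv2.imwrite('pics/both2.png',np.hstack([a,b])[:,:,::-1])
E
```

```text
t: 30.45
eef_pos: [0.5203, 0.3453, 0.1385]
ee_rot: [3.024, -0.536, 0.098]
force: [-0.0, -0.0, 0.6]
width: 0.0004
gripper_force: 0.0
30.45 q [ 0.964  0.213 -0.905  1.239 -0.511 -0.456] p [0.52  0.345 0.139] z [ 0.516 -0.067 -0.854] tilt 31.4 az -7.4 xaz 5.6
turn to align y with bar 3.125 y.n 0.128 y.tt -0.006
  6.000e-04 -1.921e-01] rms mm 0.9094706953952517
0.19 ([1.302, 0.003, -0.774, 0.745], 'q5', -0.863)
0.1 ([1.123, 0.136, -0.853, 0.978], 'q5', -0.639)
0.03 ([0.946, 0.246, -0.895, 1.291], 'q5', -0.497)
0.012 ([0.895, 0.275, -0.899, 1.391], 'q5', -0.469)
-0.004 ([0.85, 0.302, -0.899, 1.482], 'q5', -0.449)
0.19 [0.436 0.345 0.257] shift mm [ -11.6    8.9 -144.8]
0.1 [0.487 0.351 0.183] shift mm [ -4.8  -2.6 -55.7]
0.03 [0.527 0.356 0.126] shift mm [  0.4 -11.5  13.5]
0.014 [0.536 0.357 0.113] shift mm [  1.6 -13.6  29.3]
z comps n,yb,tt -0.989 -0.127 -0.076
```

View pics/both2.png

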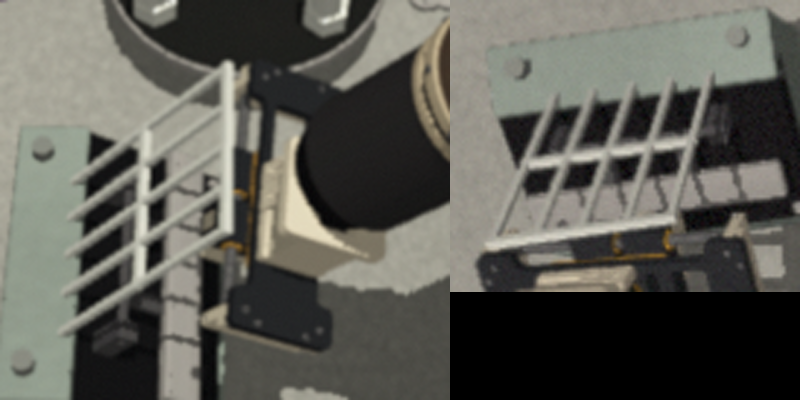

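View: the closed tips are beneath the grille over the bar's middle, near side (205,235), and the body is clear of the lip. Creeping down to contact now.

```bash
python3 -m jog '[[-1,[1,-1,12],0],[-1,[1,-2,18],0],[-1,[1,-2,20],0],[-1,[1,-2,20],0]]' | sed -n '1,4p'; python3 -m jog '[[-1,[0,0,2],0],[-1,[0,0,4],0],[-1,[0,0,4],0],[-1,[0,0,4],0]]'| sed -n '1,4p'; python3 -m jog '[[-1,[0,0,2],0],[-1,[0,0,4],0],[-1,[0,0,4],0],[-1,[0,0,4],0]]'| sed -n '1,4p'
```

```text
t: 31.05
eef_pos: [0.5314, 0.3459, 0.1209]
ee_rot: [3.024, -0.535, 0.098]
force: [-0.3, -0.2, 0.3]
t: 31.55
eef_pos: [0.5334, 0.3456, 0.1173]
ee_rot: [3.023, -0.535, 0.098]
force: [0.6, -0.9, -0.6]
t: 32.05
eef_pos: [0.5355, 0.3453, 0.1138]
ee_rot: [3.023, -0.535, 0.098]
force: [-0.0, -0.3, 0.8]
```

```bash
python3 -m jog '[[-1,[0.2,-0.3,2],0],[-1,[0.2,-0.3,3],0],[-1,[0.2,-0.3,3],0]]'| sed -n '2,4p'; python3 -m jog '[[-1,[0.2,-0.3,2],0],[-1,[0.2,-0.3,3],0],[-1,[0.2,-0.3,3],0]]'| sed -n '2,4p'; python3 -m jog '[[-1,[0.2,-0.3,2],0],[-1,[0.2,-0.3,3],0],[-1,[0.2,-0.3,3],0]]'| sed -n '2,4p'
```

```text
eef_pos: [0.5372, 0.3456, 0.1114]
ee_rot: [3.024, -0.535, 0.098]
force: [-2.0, -0.5, 3.3]
eef_pos: [0.5388, 0.3457, 0.1088]
ee_rot: [3.024, -0.535, 0.098]
force: [-4.6, -0.6, 4.0]
eef_pos: [0.5405, 0.3459, 0.1065]
ee_rot: [3.024, -0.535, 0.098]
force: [-5.5, -0.5, 4.4]
```

Run:
```python
from w import *
S=[];
import time
for _ in range(3):
    optics.grab_frame('side'); x=status.get_state(); S.append(np.r_[x['force'],x['moment']])
S=np.mean(S,0); F,Mo=S[:3],S[3:]; e=s['eef_pos']-bar
print('F n,yb,tt',[(F@v).round(2) for v in(n,yb,tt)],'M',[(Mo@v).round(3) for v in(n,yb,tt)],'tcp rel bar yb,tt,n',[(e@v*1000).round(1) for v in(yb,tt,n)], 'tip yb',((e+.014*M[:,2])@yb*1000).round(1))
```

```text
turn to align y with bar 3.126 y.n 0.127 y.tt -0.006
F n,yb,tt [np.float64(7.42), np.float64(0.13), np.float64(-1.83)] M [np.float64(-0.294), np.float64(2.497), np.float64(0.095)] tcp rel bar yb,tt,n [np.float64(-9.6), np.float64(-0.3), np.float64(6.8)] tip yb -11.4
```

```bash
python3 -m jog '[[-1,[0.1,-0.2,1.5],0],[-1,[0.2,-0.4,3],0],[-1,[0.2,-0.4,3],0]]'| sed -n '2,4p'; python3 -m jog '[[-1,[0.1,-0.1,1],0],[-1,[0.1,-0.2,2],0],[-1,[0.1,-0.2,2],0]]'| sed -n '2,4p'
```

```text
eef_pos: [0.5423, 0.3462, 0.1042]
ee_rot: [3.024, -0.535, 0.098]
force: [-6.1, -0.3, 6.6]
eef_pos: [0.5435, 0.3464, 0.1028]
ee_rot: [3.024, -0.536, 0.098]
force: [-6.7, -1.5, 7.7]
```

```bash
python3 -m jog '[[-1,[0.1,-0.1,1],0],[-1,[0.1,-0.2,1.5],0],[-1,[0.1,-0.2,1.5],0]]'| sed -n '2,4p'; python3 -m jog '[[-1,[0,-0.1,1],0],[-1,[0,-0.1,1],0],[-1,[0,-0.1,1],0]]'| sed -n '2,4p'
```

```text
eef_pos: [0.5441, 0.3464, 0.1021]
ee_rot: [3.024, -0.536, 0.099]
force: [-14.0, -2.7, 13.5]
eef_pos: [0.5444, 0.3464, 0.1019]
ee_rot: [3.025, -0.537, 0.099]
force: [-19.3, -5.2, 21.2]
```

The force has jumped, so the bar is on its stop. I ease off slightly, hold, then retreat along the press line.

```bash
python3 -m jog '[[-1,[0,0.2,-2],0],[-1,[0,0.2,-2],0],[-1,[0,0.2,-2],0],[-1,[0,0.2,-2],0],[-1,[0,0.2,-2],0]]'| sed -n '1,4p'; python3 -m jog '[[-1,[-0.3,0.7,-5],0],[-1,[-0.8,1.3,-10],0],[-1,[-1.2,2,-15],0],[-1,[-2,3,-25],0],[-1,[-4,5,-50],0],[-1,[-7,9,-90],0],[-1,[-10,13,-140],0],[-1,[-14,18,-190],0],[-1,[-18,22,-240],0],[-1,[-18,22,-240],0],[-1,[-18,22,-240],0]]'; python3 t.py
python3 - <<'E'
from h import *
f=load('top'); g=grab('top'); D=np.abs(f['color'].astype(int)-g['color']).sum(2)
for nm,(x0,y0,x1,y1) in dict(barR=(185,240,210,262),tin=(200,148,236,184),gauge=(398,146,430,176),slug=(386,322,412,350),jar=(232,330,256,354),racked=(418,248,440,300),A=(268,280,294,306),B=(322,208,350,236),C=(262,212,288,238)).items(): print(nm,(D[y0:y1,x0:x1]>90).sum())
c=g['color'][246:302,455:495].astype(int); m=(c.min(2)>165).astype('uint8'); k=max(cv2.findContours(m,0,2)[0],key=cv2.contourArea); r=cv2.minAreaRect(k); print('tipped',r,onz(g,r[0][0]+455,r[0][1]+246,.025))
E
```

```text
t: 35.45
eef_pos: [0.5438, 0.3464, 0.1025]
ee_rot: [3.024, -0.536, 0.098]
force: [-6.8, -1.5, 8.3]
t: 36.83
eef_pos: [0.4052, 0.3388, 0.2995]
ee_rot: [3.024, -0.534, 0.098]
force: [0.2, 0.1, -0.2]
width: 0.0008
gripper_force: 0.0
36.825 q [ 1.396 -0.073 -0.727  0.662 -1.003 -0.149] p [0.405 0.339 0.3  ] z [ 0.515 -0.067 -0.855] tilt 31.3 az -7.5 xaz 5.6
barR 0
tin 0
gauge 0
slug 0
jar 0
racked 0
A 0
B 0
C 0
tipped ((21.499996185302734, 27.999996185302734), (8.999998092651367, 41.99999237060547), 0.0) [ 0.49077286 -0.37959764  0.025     ]
```

```bash
python3 -c "
from station import order
print(order.job_done())"
```

```text
the job is handed in; nothing more can be done
None
```

I laid the tipped coupling lengthwise in the middle of the empty tray and pressed the release bar at its middle, fully down to its stop. I held it down for more than half a second and let it back up, and handed the job in at about 37 s. In the last top picture the coupling is about 5 mm from the tray centre, and the three standing couplings, the surrounding parts and the visible end of the bar look as they did at the start. I could not measure the rocking of the bar directly, and the hand-in gave no verdict.

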